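# Gauge a valve body against the flip stop

### The arm

A 6-joint arm with a two-finger parallel gripper is mounted at the origin on the work surface. World frame = base frame: x ahead of the robot, y to its left, z up, the work surface at z = 0. Lengths are in m, angles in rad, forces in N, time in s.
With the tool pointing down it reaches from about 0.35 to 0.975 m from the base axis. Payload 4.9 kg.
Tool frame: the origin (TCP) lies at the very end of the fingers, on their centre line; the grasp point (between the pads) lies 19 mm behind it; z points along the fingers, x is the direction in which the jaws open and shut, and the axes are right-handed (so a half turn about z gives the same grasp; the last joint's range is limited). The gripper opens to 85 mm and grips with 20 to 120 N. Pads are 22 mm wide; open, the fingers measure 114 mm over their backs; the gripper's body (76 mm by 85 mm) begins 54 mm behind the grasp point. The pads swing forward as they close: fully open they stand 13 mm farther back than shut.
Start: joints at [-1.268, 0.053, 1.613, -0, 1.476, -0.119], TCP at [0.256, -0.57, 0.231] pointing down, gripper open.
Joint ranges: [-3.01, 3.01], [-1.01, 2.22], [0.06, 2.58], [-1.02, 4.17], [0.09, 2.62], [-3.14, 3.14]. Speed limits (rad/s): [2.57, 2.57, 3.14, 3.14, 3.14, 3.14].

### API

Orientations are given as a rotation vector (axis times angle).
In Python, from station import monitor, imaging, ticket gives the robot as it stands.
- The arm moves only by the tool step_arm, never from a script. Its argument "targets" is one flat list of numbers, 4 for each row, row after row: the shift along the tool's x, y, z in m, then the turn about the tool's z in rad. In form: [tx, ty, tz, roll, tx, ty, tz, roll, ...]. A call has 1 to 12 rows; each row is the pose to reach, as a shift and turn from the pose measured when the call began, along the tool's axes at that moment; what a row does not reach only later rows make up. A row lasts 1/12 s, in which the tool goes at most 41.7 mm and 7.16 degrees, less where a joint would pass 70% of its speed; a pose out of reach is approached as far as the arm can. A call with a gripper value outside its range is refused whole. "grip" is the finger opening in m, from 0 to 0.0854, set as the call begins (left out, the last holds). The fingers move at their own pace and stop on an object; "force" is the grip in N (left out, the last holds). Time passes only in rows, so rows that repeat a pose let the fingers close. It gives the time, the measured TCP pose, the force and the opening at its end, in the units of the state.
- monitor.get_obs(): the state, without advancing time (a new reading comes with each control period).
- imaging.get_image(name): name is "side" or "top"; returns a dict with "color" (400x640x3 uint8, red, green, blue), "depth" (400x640 float32, m along the optical axis (not along the pixel's ray), 0 where there is no reading), "fov_y" (degrees; the focal length in pixels is half the picture's height over the tangent of half this angle, whatever the lens; pixels are square), "cx", "cy" (the principal point, pixels), "R" (3x3) and "t" (3): a world point X has camera coordinates R X + t. Camera axes: x right, y down, z forward; pixel columns grow to the right and rows downward; lengths in m; the calibration is good to about 2 mm. A picture is of the moment at which its call begins.
- ticket.finish_job(): hands the job in, once; it reports no verdict.
Trained networks look in a picture, given as the dict that the camera call returned (one of the last four; its "shot" number tells which), for a name from the list of things; names that differ only in an ending like _2 or _b are one class to them, and where a whole thing is asked for, a point or a joint stands for the part that bears it (a point fixed in the world has none). Each returns a list of dicts, best first, with "score" (0 to 1); they miss things now and then, are a little off and sometimes report something else, mostly with a low value. They report only what shows in the picture. A call takes as long as a camera call. They do not tell look-alikes from the thing itself.
- imaging.search_frame(name, picture): "uv" ([column, row] in pixels, amid what is visible of it).
- imaging.mark_of(name, picture): "uv" ([column, row] in pixels: a listed point, or the origin of a listed thing).
The state is a dict: "t": time; "q": joint angles; "dq": joint speeds; "effort": joint torques, N m; "tool_pos": TCP position; "tool_rot": TCP orientation; "contact_force": force on the tool from outside, world axes, zero at the start; "wrist_torque": the same for the moment, N m; "opening": finger opening in m.
Only numpy, scipy, OpenCV 4.12 (cv2) and the standard library are available. Lean on these libraries where they do the work, as an engineer would, in place of code of your own. Each camera call takes 0.05 s, during which the arm holds its last target.

### The job

Set the short valve body up for inspection: flip the stop down until it rests fully home on the fence, slide the valve body along the plate (do not lift it off) and hold it gently but firmly against both the fence and the stop for half a second (about 5 N, never above 15 N, so that the stop keeps its setting). Then let it go and flip the stop up again past upright, leaving the valve body flat on the plate, its long side flush with the fence and its end where the stop set it. Leave everything else alone.

Things in the scene. Friction and masses are not known exactly. Their poses are not given: they have to be found in the camera images.
- fixture: Gauging fixture fixed to the bench: a black base plate 175 x 420 x 12 mm with an aluminium fence (30 thick, 400 long, 45 mm high above the plate) along its side away from the robot. Origin on the bench, under the middle of the fence's front face; x points square away from the robot side into the fence (fence face at x = 0, plate reaches to x = -125 mm), y runs along the fence to the left, z up; plate top at z = 12 mm.
- fence: The fence itself; same origin and axes as the fixture.
- stop: Flip-stop carriage, dark steel, 44 mm wide along the fence, clamped on the fence's T-track by a star knob at its back. Only the clamp's friction holds it: it slips along the fence at about 22 N. Origin at plate-top height in the plane of the fence's front face, at mid-width of the flip arm; axes as the fixture's. The lowered arm's gauging face (towards the valve body) is at y = -9 mm.
- flip_hinge (a point): Hinge pin of the flip arm, parallel to the fence: 24 mm behind the fence face, 52 mm above the plate (64 mm above the bench).
- flip_tab (a point): Point on the arm where it is handled: mid-section of its free end, 66 mm from the hinge pin; the arm ends 81 mm from the pin. The arm is a plain steel bar 18 mm wide (along the fence) and 12 mm thick with a tongue 20 x 18 mm that hangs 42 mm below the bar, centred 40 mm from the pin, to 4 mm above the plate when down.
- flip (a joint): Angle of the flip arm, rad. 0: fully down, the bar level across the fence top, its free end towards the robot, 42 mm in front of the fence face at the tab point; grows as the free end rises; 1.57 upright; 1.92 leaning back at its end stop. A friction hinge (about 0.09 N m): it stays where it is left and does not fall home by itself.
- valve_mid (a point): Centre (half-way up, 23 mm above its underside) of the short valve body, the loose one on the base plate: a cream moulded bar 100 long (its y) x 32 wide (its x) x 16 mm high, with one round port 24 mm in diameter rising from the middle of its top to 46 mm above the underside; 0.14 to 0.28 kg, slippery moulding (friction on plate, fence and stop 0.2 to 0.3). z up. Seated, its centre is 16 mm in front of the fence face and 59 mm to the -y side of the stop's origin.
- valve_long: Bystander on the bench: longer valve body, 150 mm, two ports. Origin under its middle.
- gauge_block: Bystander on the left front corner of the base plate: steel gauge block 30 x 12 x 35 mm. Origin under its middle.
- loupe: Bystander: black loupe, 38 mm in diameter and high. Origin under its middle.
- tweezers: Bystander: steel tweezers 125 mm long. Origin at bench level in the middle.
- plug_gauge: Bystander: plug gauge with aluminium handle, 110 mm long, 12 mm thick. Origin under its middle.
- screw_cup: Bystander: black bowl 64 mm wide, 35 mm high. Origin under its middle.
- solvent: Bystander: white bottle 56 mm wide, 150 mm high. Origin under its middle.
Not all that is in view belongs to the job. Leave any green or purple look-alike of the part that bears valve_mid alone.

How it is judged:
By the outcome, as a careful person would: the job done as asked, in the order asked, and still so for the second after the job is handed in, with the robot touching nothing.
It also fails if it takes over 72 s, if anything falls off the work surface, if the arm or the gripper's body presses on something with over 40 N, if the wrist force passes 120 N, or if a joint passes its speed limit or range.

## Working session

There is one attempt and no reset: what is moved stays moved. The work goes in short steps, Python scripts to look and compute and a tool call to move; the robot and the scene stay as the last step left them, time stands still between calls to the robot, and variables do not carry over. Pictures are saved under pics/ and viewed, and the job is handed in when it is done.

Besides the shell and the picture viewer there is one more tool, called as name(argument=value, ...), one argument or row to a line, values as JSON. step_arm: Moves the arm, as the interface text tells. Its arguments: {"type":"object","properties":{"targets":{"type":"array","items":{"type":"number"}},"grip":{"type":"number"},"force":{"type":"number"}},"required":["targets"]}

```bash
mkdir -p pics; ls
cat > h.py <<'E'
import numpy as np, cv2
from station import monitor, imaging, ticket
def K(p):
    f=p["color"].shape[0]/2/np.tan(np.radians(p["fov_y"])/2); return f,p["cx"],p["cy"]
def world(p,uv,depth=None):
    f,cx,cy=K(p); u,v=uv
    if depth is None:
        d=p["depth"][int(round(v))-1:int(round(v))+2,int(round(u))-1:int(round(u))+2]; d=d[d>0]; depth=np.median(d) if len(d) else 0
    c=np.array([(u-cx)/f*depth,(v-cy)/f*depth,depth]); return p["R"].T@(c-p["t"])
def onz(p,uv,z):
    f,cx,cy=K(p); d=p["R"].T@np.array([(uv[0]-cx)/f,(uv[1]-cy)/f,1]); o=-p["R"].T@p["t"]
    return o+d*(z-o[2])/d[2]
def proj(p,X):
    f,cx,cy=K(p); c=p["R"]@np.array(X)+p["t"]; return np.array([f*c[0]/c[2]+cx,f*c[1]/c[2]+cy])
def save(p,name,crop=None,s=1):
    im=p["color"][:,:,::-1]
    if crop: u0,v0,u1,v1=crop; im=im[v0:v1,u0:u1]
    if s!=1: im=cv2.resize(im,None,fx=s,fy=s,interpolation=cv2.INTER_CUBIC)
    cv2.imwrite("pics/"+name,im)
E
python3 - <<'E'
from h import *
np.set_printoptions(precision=4,suppress=True)
print(monitor.get_obs())
for n in ("top","side"):
    p=imaging.get_image(n); save(p,n+"0.png"); print(n,p["fov_y"],p["R"],p["t"],-p["R"].T@p["t"])
    for k in ("fixture","stop","flip_hinge","flip_tab","valve_mid","valve_long","gauge_block"):
        print(k,[(np.round(r["uv"]),round(r["score"],2)) for r in imaging.mark_of(k,p)][:4])
E
```

```text
pics
{'t': 0.0, 'q': array([-1.268 ,  0.0534,  1.6143,  0.    ,  1.476 , -0.119 ]), 'dq': array([-0.0006,  0.0007,  0.    ,  0.0008,  0.001 , -0.0017]), 'effort': array([  0.0006, -39.3682, -37.0172,  -0.0001,   0.0072,  -0.    ]), 'tool_pos': array([ 0.2557, -0.5696,  0.2301]), 'tool_rot': array([-2.6361,  1.7065,  0.0025]), 'contact_force': array([ 1.0526,  0.1231, -0.7558]), 'wrist_torque': array([-0.0354, -0.0098, -0.0373]), 'opening': 0.08534403239336977}
top 53.25803015023323 [[-0.0021 -0.9999  0.0152]
 [-0.988  -0.0002 -0.1547]
 [ 0.1547 -0.0154 -0.9878]] [-0.0445  0.4582  1.1577] [ 0.2736 -0.0266  1.2152]
fixture [(array([306., 157.]), 0.76)]
stop [(array([284., 164.]), 0.83), (array([279., 145.]), 0.62), (array([431., 194.]), 0.19)]
flip_hinge [(array([281., 153.]), 0.85)]
flip_tab [(array([282., 142.]), 0.58), (array([280., 153.]), 0.46)]
valve_mid [(array([428., 276.]), 0.94), (array([340., 177.]), 0.93), (array([406., 133.]), 0.76), (array([432., 192.]), 0.65)]
valve_long [(array([431., 191.]), 0.71)]
gauge_block [(array([250., 192.]), 0.55), (array([306., 161.]), 0.22)]
side 45.79097824336691 [[-0.9685 -0.249  -0.0004]
 [-0.1695  0.6606 -0.7313]
 [ 0.1823 -0.7082 -0.682 ]] [0.4107 0.1624 1.2227] [0.2023 0.8609 0.9528]
fixture [(array([268., 209.]), 0.86)]
stop [(array([261., 229.]), 0.75), (array([331., 138.]), 0.61)]
flip_hinge [(array([249., 213.]), 0.62)]
flip_tab [(array([250., 194.]), 0.6), (array([326., 135.]), 0.38)]
valve_mid [(array([369., 166.]), 0.85), (array([272., 139.]), 0.75), (array([294., 185.]), 0.73), (array([407., 151.]), 0.55)]
valve_long [(array([331., 136.]), 0.6), (array([249., 197.]), 0.59)]
gauge_block [(array([282., 264.]), 0.54)]
```

View pics/top0.png

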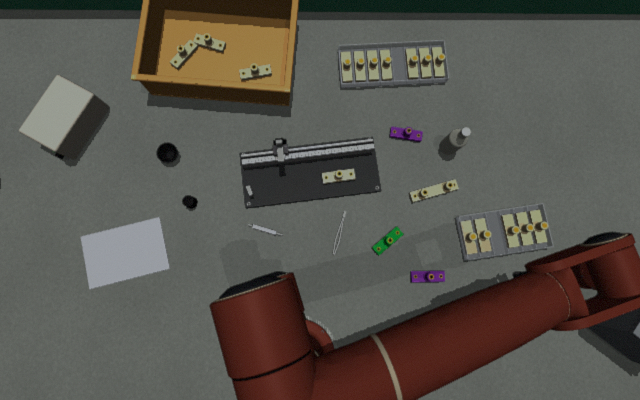

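View pics/side0.png

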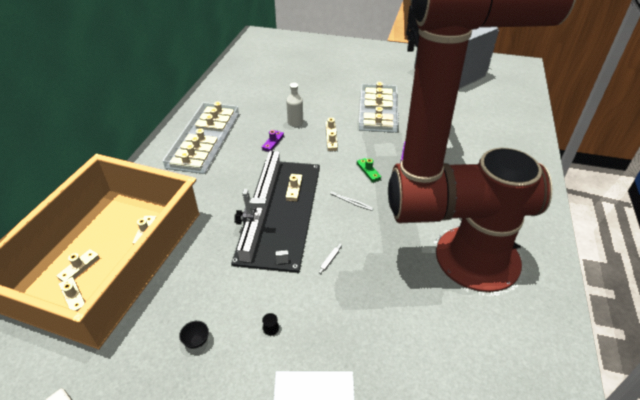

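Candidates for the valve body in the top picture:
- (340,177): cream, on the plate.
- (406,133) and (428,276): purple.
- (388,240): green.
- (433,191): the long cream one with two ports.
- The cream ones in the box and trays.

The one at (340,177) fits: it is cream, loose on the base plate and has one port. I'll confirm it in a crop.

Run:
```python
from h import *
np.set_printoptions(precision=4,suppress=True)
p=imaging.get_image("top"); save(p,"top1.png",(230,125,390,215),5)
s=imaging.get_image("side"); save(s,"side1.png",(220,140,340,280),4)
import pickle; pickle.dump((p,s),open("ps.pkl","wb"))
print(K(p),K(s))
for uv in [(340,170),(330,176),(350,174),(340,177),(282,142),(281,153),(250,190),(260,190),(370,180),(310,190)]: print(uv,world(p,uv),)
```

```text
(np.float64(398.88610597348014), 313.61966275426295, 198.72476542004628) (np.float64(473.5703204090299), 318.5191329603775, 194.4682080979591)
(340, 170) [ 0.5415 -0.1234  0.0567]
(330, 176) [ 0.5291 -0.095   0.0293]
(350, 174) [ 0.5351 -0.1558  0.0307]
(340, 177) [ 0.5211 -0.1234  0.0525]
(282, 142) [0.6258 0.0496 0.0616]
(281, 153) [0.5773 0.0486 0.1147]
(250, 190) [0.4823 0.1437 0.0488]
(260, 190) [0.489  0.1186 0.0116]
(370, 180) [ 0.5202 -0.2192  0.0129]
(310, 190) [ 0.4888 -0.0343  0.0129]
```

View pics/top1.png

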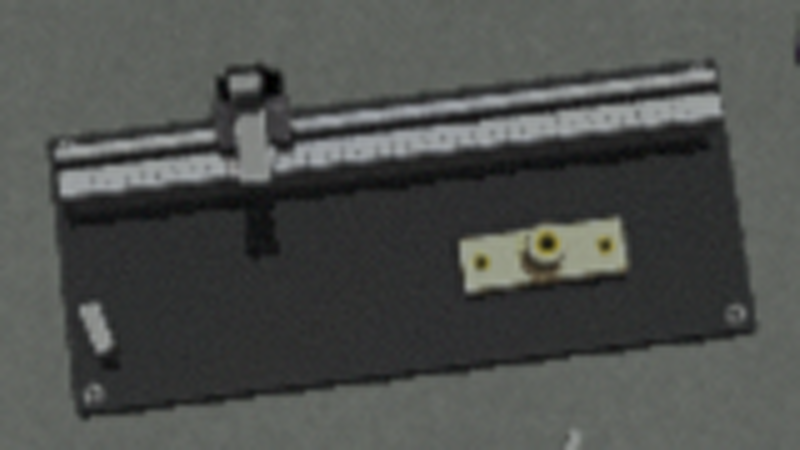

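View pics/side1.png

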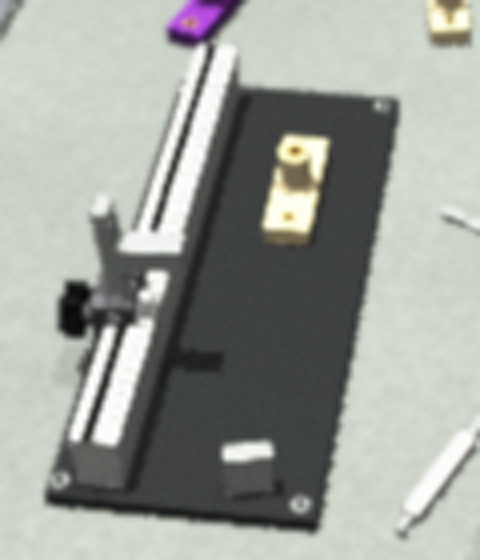

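The crops confirm it: the cream bar with one port at top (340,177) / side (294,185) is alone on the black plate. The flip arm is up at top (281,147) / side (250,205). Next I fit the fixture, stop and valve.

```bash
cat > fit.py <<'E'
from h import *
from scipy.optimize import least_squares
import pickle
np.set_printoptions(precision=4,suppress=True)
p,s=pickle.load(open("ps.pkl","rb"))
# model corner points (fixture frame) with pixel picks
def tp(x,y): return (230+x/5-0.4,125+y/5-0.4)
def sp(x,y): return (220+x/4-0.375,140+y/4-0.375)
T=[((-.125,.21,.012),tp(82,415)),((-.125,-.21,.012),tp(755,331)),((0,.2,.057),tp(62,198)),((0,-.2,.057),tp(721,117))]
S=[((-.125,.21,.012),sp(318,530)),((-.125,-.21,.012),sp(398,100)),((.05,.21,.012),sp(47,503)),((0,.2,.057),sp(122,445)),((0,-.2,.057),sp(237,50))]
def w(q,X): c,n=np.cos(q[2]),np.sin(q[2]); return np.array([q[0]+c*X[0]-n*X[1],q[1]+n*X[0]+c*X[1],X[2]])
def res(q): return np.concatenate([proj(p,w(q,X))-u for X,u in T]+[proj(s,w(q,X))-u for X,u in S])
r=least_squares(res,[.57,-.03,0.1],loss="soft_l1"); print(r.x); print(res(r.x).reshape(-1,2))
q=r.x
# valve top: cream pixels
for n,im in (("top",p),("side",s)):
    hsv=cv2.cvtColor(im["color"],cv2.COLOR_RGB2HSV)
    c=proj(im,w(q,(-.05,-.1,.03))); 
    m=np.zeros(hsv.shape[:2],np.uint8)
    for v in range(400):
        for u in range(640):
            if abs(u-c[0])<40 and abs(v-c[1])<40 and im["color"][v,u].min()>90 and hsv[v,u,1]>25: m[v,u]=1
    k,lab,st,cen=cv2.connectedComponentsWithStats(m); i=1+np.argmax(st[1:,4]); vs,us=np.where(lab==i)
    P=np.array([world(im,(u,v),im["depth"][v,u]) for u,v in zip(us,vs)])
    t=P[(P[:,2]>.020)&(P[:,2]<.036)][:,:2]
    rc=cv2.minAreaRect(t.astype(np.float32)*1000); print(n,len(t),rc, t.mean(0))
    g=P[P[:,2]>.05]; print("port",len(g),g.mean(0),g.max(0))
def inv(q,X): c,n=np.cos(q[2]),np.sin(q[2]); d=np.array(X[:2])-q[:2]; return np.array([c*d[0]+n*d[1],-n*d[0]+c*d[1]])
E
python3 fit.py
```

```text
[ 0.5824 -0.0274  0.1324]
[[-1.4632  1.2501]
 [ 0.3008  0.1253]
 [-1.0082  0.8672]
 [-0.0901  0.148 ]
 [ 0.2938 -1.5511]
 [ 0.1953 -0.6265]
 [-0.7447 -1.3972]
 [-0.9218  0.2648]
 [-0.3393 -0.4922]]
top 207 ((531.5932006835938, -120.82479095458984), (30.724422454833984, 97.19757080078125), 8.220449447631836) [ 0.5318 -0.1212]
port 29 [ 0.5236 -0.116   0.0974] [ 0.542  -0.0266  1.2152]
side 94 ((530.381103515625, -120.7519302368164), (32.532569885253906, 106.35667419433594), 7.745154857635498) [ 0.5255 -0.105 ]
port 41 [ 0.5218 -0.0944  0.0786] [0.5407 0.8609 0.9528]
```

```bash
cat >> fit.py <<'E'
print("valve fix",inv(q,(.531,-.1208)))
for n,im in (("top",p),("side",s)):
    for k,z in (("flip_hinge",.064),("stop",.012)):
        for rr in imaging.mark_of(k,im)[:1] if False else []: pass
f,cx,cy=K(p)
def fitstop(im,uv,z): return inv(q,onz(im,uv,z))
print("hinge top",fitstop(p,(281,153),.064),"side",fitstop(s,(249,213),.064)," stop top",fitstop(p,(284,164),.012),"side",fitstop(s,(261,229),.012))
# arm pixel check : overlay
def draw(im,ys,a,name,crop,sc):
    I=im["color"][:,:,::-1].copy(); u0,v0,u1,v1=crop
    I=cv2.resize(I[v0:v1,u0:u1],None,fx=sc,fy=sc,interpolation=cv2.INTER_CUBIC)
    def L(A,B,col):
        A,B=[tuple(int(x) for x in (proj(im,w(q,X))-np.array([u0,v0])+.5)*sc) for X in (A,B)]
        cv2.line(I,A,B,col,1)
    def arm(r,off,yy): # r from pin, off = height above bar axis
        return (.024-np.cos(a)*r+np.sin(a)*off, ys+yy, .064+np.sin(a)*r+np.cos(a)*off)
    for yy in (-.009,.009):
        L(arm(0,.006,yy),arm(.081,.006,yy),(0,0,255)); L(arm(0,-.006,yy),arm(.081,-.006,yy),(0,255,255))
        L(arm(.05,-.006,yy),arm(.05,-.048,yy),(255,0,0)); L(arm(.03,-.048,yy),arm(.05,-.048,yy),(255,0,0))
    for z in (.057,): L((0,.2,z),(0,-.2,z),(0,255,0)); L((.03,.2,z),(.03,-.2,z),(0,255,0))
    L((-.125,.21,.012),(-.125,-.21,.012),(0,255,0))
    cv2.imwrite("pics/"+name,I)
if __name__=="__main__":
    import sys
    ys,a=float(sys.argv[1]),float(sys.argv[2])
    draw(p,ys,a,sys.argv[3]+"t.png",(230,125,390,215),5); draw(s,ys,a,sys.argv[3]+"s.png",(220,170,320,280),5)
E
python3 fit.py 0.085 1.92 ova
```

```text
[ 0.5824 -0.0274  0.1324]
[[-1.4632  1.2501]
 [ 0.3008  0.1253]
 [-1.0082  0.8672]
 [-0.0901  0.148 ]
 [ 0.2938 -1.5511]
 [ 0.1953 -0.6265]
 [-0.7447 -1.3972]
 [-0.9218  0.2648]
 [-0.3393 -0.4922]]
top 207 ((531.5932006835938, -120.82479095458984), (30.724422454833984, 97.19757080078125), 8.220449447631836) [ 0.5318 -0.1212]
port 29 [ 0.5236 -0.116   0.0974] [ 0.542  -0.0266  1.2152]
side 94 ((530.381103515625, -120.7519302368164), (32.532569885253906, 106.35667419433594), 7.745154857635498) [ 0.5255 -0.105 ]
port 41 [ 0.5218 -0.0944  0.0786] [0.5407 0.8609 0.9528]
valve fix [-0.0633 -0.0858]
hinge top [0.0193 0.0776] side [0.028  0.0775]  stop top [-0.002   0.0743] side [-0.0011  0.0833]
```

View pics/ovat.png

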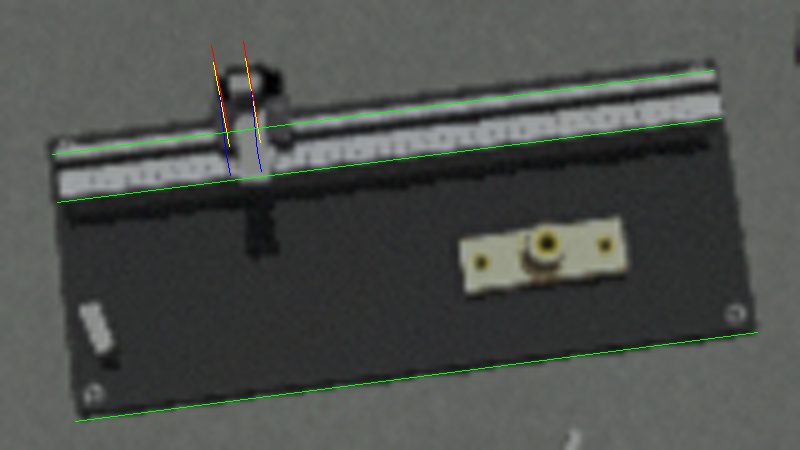

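View pics/ovas.png

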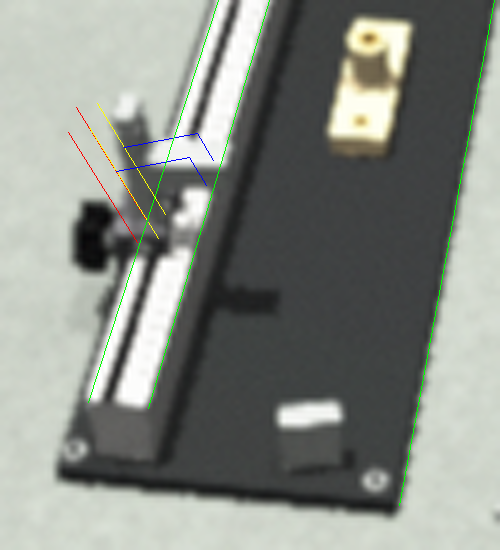

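```bash
cat > fit2.py <<'E'
import sys; sys.argv=["x","0.076","1.62","ovb"]
exec(open("fit.py").read())
for nm,im,Q in (("top",p,T),("side",s,S)):
    rr=least_squares(lambda q:np.concatenate([proj(im,w(q,X))-u for X,u in Q]),q); print(nm,rr.x,"rms",np.sqrt(np.mean(rr.fun**2)))
# line fit of plate front edge: gradient along expected normal
for nm,im in (("top",p),("side",s)):
    g=cv2.cvtColor(im["color"],cv2.COLOR_RGB2GRAY).astype(float)
    pts=[];hs=[]
    for z,x0,rng in ((.012,-.125,.19),):
      for y in np.linspace(-rng,rng,60):
        xs=np.arange(-.014,.0141,.0005); v=[]
        for dx in xs:
            u=proj(im,w(q,(x0+dx,y,z))); v.append(cv2.getRectSubPix(g.astype(np.float32),(1,1),tuple(map(float,u)))[0,0])
        d=np.diff(cv2.GaussianBlur(np.array(v)[None],(0,0),2)[0]); i=np.argmin(d); pts.append((y,xs[i]+.00025))
    pts=np.array(pts); med=pts
    for _ in range(4):
        a=np.polyfit(med[:,0],med[:,1],1); e=abs(np.polyval(a,med[:,0])-med[:,1]); med=med[e<max(.001,2*e.std())]
    print(nm,"front edge: dyaw",-a[0],"dx",a[1],len(med))
E
python3 fit2.py|tail -5
```

```text
hinge top [0.0193 0.0776] side [0.028  0.0775]  stop top [-0.002   0.0743] side [-0.0011  0.0833]
top [ 0.5843 -0.0294  0.1275] rms 0.537536122300325
side [ 0.5808 -0.0249  0.1336] rms 0.5762608615024821
top front edge: dyaw -0.0064029558826928165 dx -0.0006481420126597612 46
side front edge: dyaw -0.006971199925574616 dx -0.0016030270200922188 58
```

Run:
```python
from h import *
from scipy.spatial.transform import Rotation as R
o=monitor.get_obs(); M=R.from_rotvec(o["tool_rot"]).as_matrix(); print(M.round(4)); print(np.arctan2(M[1,0],M[0,0]))
```

```text
[[ 0.4094 -0.9124  0.    ]
 [-0.9124 -0.4094 -0.    ]
 [ 0.      0.     -1.    ]]
-1.1490129944210097
```

View pics/ovbs.png

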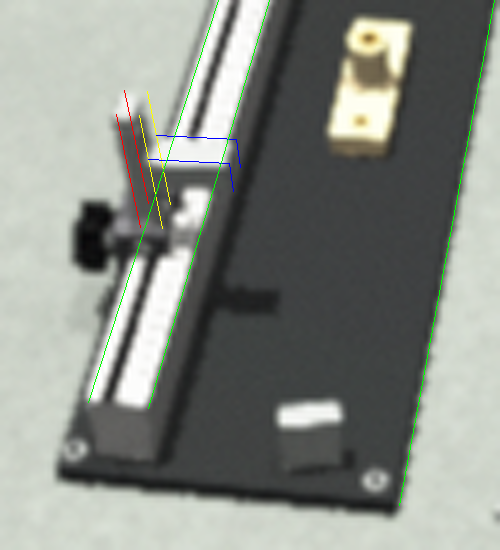

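View pics/ovbt.png

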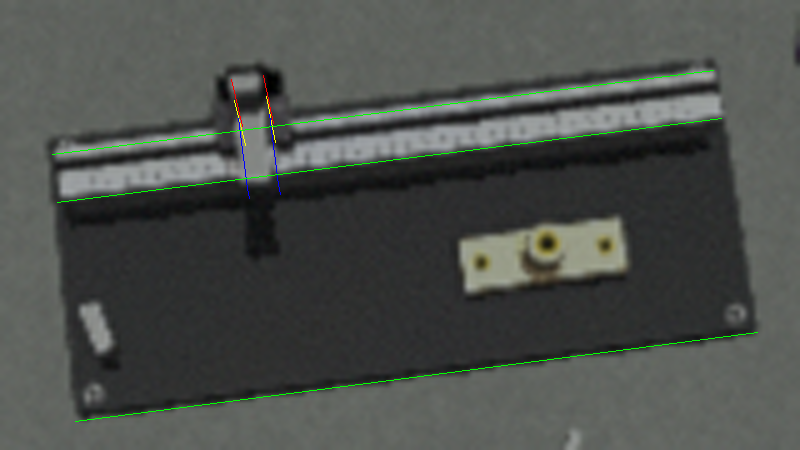

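```bash
cat > plan.py <<'E'
from h import *
from scipy.spatial.transform import Rotation as R
Q=np.array([.582,-.027,.126])
c,n=np.cos(Q[2]),np.sin(Q[2]); ex=np.array([c,n,0]); ey=np.array([-n,c,0])
def fw(x,y,z): return np.array([Q[0],Q[1],0])+x*ex+y*ey+np.array([0,0,z])
def fi(P): d=np.array(P)-np.array([Q[0],Q[1],0]); return np.array([d@ex,d@ey,P[2]])
def delta(x,y,z,yaw=Q[2]):
    o=monitor.get_obs(); M=R.from_rotvec(o["tool_rot"]).as_matrix()
    d=M.T@(fw(x,y,z)-o["tool_pos"]); a=np.arctan2(M[1,0],M[0,0]); r=(a-(yaw-np.pi/2)+np.pi/2)%np.pi-np.pi/2
    return np.r_[d,r].round(4)
def st():
    o=monitor.get_obs(); M=R.from_rotvec(o["tool_rot"]).as_matrix(); F=o["contact_force"]
    print("t %.2f fix %s F(ex,ey,z) %s open %.4f yaw %.4f"%(o["t"],fi(o["tool_pos"]).round(4),np.array([F@ex,F@ey,F[2]]).round(2),o["opening"],np.arctan2(M[1,0],M[0,0])+np.pi/2))
E
python3 - <<'E'
from plan import *
import pickle
st(); print(delta(.068,.078,.20))
p,s=pickle.load(open("ps.pkl","rb"))
for uv in [(200,82),(280,95),(292,60),(280,102)]: print(uv,world(p,uv))
E
```

```text
t 0.90 fix [-0.3918 -0.4979  0.2313] F(ex,ey,z) [ 0.11 -0.07 -0.94] open 0.0850 yaw 0.4218
[-0.4169 -0.6077  0.0313  0.2958]
(200, 82) [0.78176797 0.28160489 0.13220984]
(280, 95) [0.76672434 0.05598099 0.07860845]
(292, 60) [0.85294188 0.01860827 0.12831056]
(280, 102) [0.76742111 0.05972828 0.02357087]
```

step_arm(
  targets=[-0.417, -0.608, 0.031, 0.296, -0.417, -0.608, 0.031, 0.296, -0.417, -0.608, 0.031, 0.296, -0.417, -0.608, 0.031, 0.296, -0.417, -0.608, 0.031, 0.296, -0.417, -0.608, 0.031, 0.296, -0.417, -0.608, 0.031, 0.296, -0.417, -0.608, 0.031, 0.296, -0.417, -0.608, 0.031, 0.296, -0.417, -0.608, 0.031, 0.296, -0.417, -0.608, 0.031, 0.296, -0.417, -0.608, 0.031, 0.296],
  grip=0,
  force=30,
)

```text
t: 1.9
tool_pos: [0.5168, -0.1418, 0.2106]
tool_rot: [-2.357, 2.077, -0.002]
contact_force: [0.3, 0.2, -0.1]
opening: 0.0003
```

```bash
python3 -c "
from plan import *
st();print(delta(.068,.078,.20))"
```

```text
t 1.90 fix [-0.0791 -0.1057  0.2106] F(ex,ey,z) [ 0.37  0.16 -0.12] open 0.0003 yaw 0.1259
[-1.837e-01 -1.470e-01  1.060e-02 -1.000e-04]
```

step_arm(
  targets=[-0.184, -0.147, 0.011, 0, -0.184, -0.147, 0.011, 0, -0.184, -0.147, 0.011, 0, -0.184, -0.147, 0.011, 0, -0.184, -0.147, 0.011, 0, -0.184, -0.147, 0.011, 0, -0.184, -0.147, 0.011, 0, -0.184, -0.147, 0.011, 0],
)

```text
t: 2.57
tool_pos: [0.6399, 0.0607, 0.1991]
tool_rot: [2.359, -2.074, 0.001]
contact_force: [-1.3, -0.2, 0.6]
opening: 0.0002
```

```bash
python3 -c "
from plan import *
st();print(delta(.068,.078,.12))
p=imaging.get_image('side');save(p,'s2.png',(180,60,380,280),2.5)
p=imaging.get_image('top');save(p,'t2.png',(200,90,400,220),3)
"
```

```text
t 2.57 fix [0.0684 0.0797 0.1991] F(ex,ey,z) [-1.3  -0.06  0.62] open 0.0002 yaw 0.1286
[0.0017 0.0004 0.0791 0.0026]
```

View pics/s2.png

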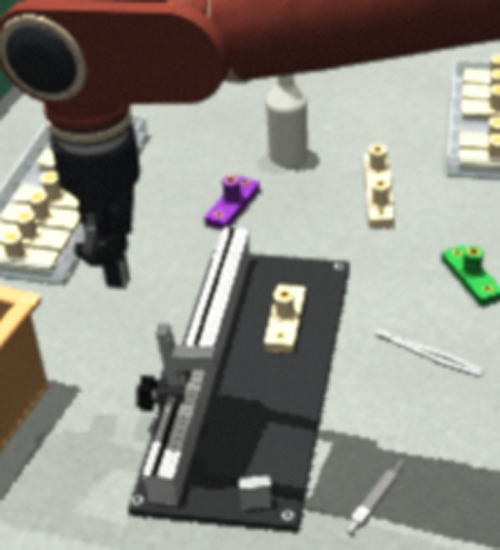

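View pics/t2.png

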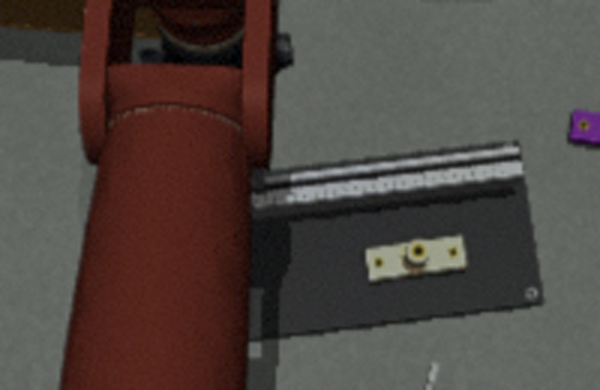

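The fingers stand behind the arm, with the tip at (116,285) in the side crop; the arm is upright at (165,350). I lower to z 0.12 and then push toward the robot.

step_arm(
  targets=[0.001, 0, 0.04, 0.002, 0.001, 0, 0.079, 0.002, 0.001, 0, 0.079, 0.002, 0.001, 0.006, 0.079, 0.002, 0.001, 0.012, 0.079, 0.002, 0.001, 0.018, 0.079, 0.002, 0.001, 0.022, 0.079, 0.002, 0.001, 0.025, 0.079, 0.002],
)

```text
t: 3.33
tool_pos: [0.6157, 0.0544, 0.1233]
tool_rot: [-2.352, 2.078, -0.007]
contact_force: [0.5, -0.9, -0.3]
opening: -0.0
```

```bash
python3 -c "
from plan import *
st()
p=imaging.get_image('side');save(p,'s3.png',(200,120,320,260),4)
for a in np.arange(1.6,-.01,-.1):
    x=.024-.062*np.cos(a)+.006*np.sin(a)+.011; z=.064+.062*np.sin(a)+.006*np.cos(a); print(round(a,2),delta(x,.078,z)[:3])
"
```

```text
t 3.33 fix [0.0437 0.0765 0.1233] F(ex,ey,z) [ 0.41 -0.95 -0.27] open -0.0000 yaw 0.1235
1.6 [-0.0014  0.0003 -0.003 ]
1.5 [-0.0013  0.0065 -0.0035]
1.4 [-0.0013  0.0128 -0.0034]
1.3 [-0.0013  0.0189 -0.0026]
1.2 [-0.0013  0.025  -0.0013]
1.1 [-0.0013  0.0309  0.0007]
1.0 [-0.0013  0.0366  0.0032]
0.9 [-0.0013  0.042   0.0063]
0.8 [-0.0013  0.0471  0.01  ]
0.7 [-0.0013  0.0518  0.0141]
0.6 [-0.0013  0.056   0.0186]
0.5 [-0.0013  0.0598  0.0236]
0.4 [-0.0013  0.063   0.0289]
0.3 [-0.0013  0.0657  0.0345]
0.2 [-0.0013  0.0679  0.0403]
0.1 [-0.0013  0.0694  0.0464]
-0.0 [-0.0013  0.0703  0.0525]
```

View pics/s3.png

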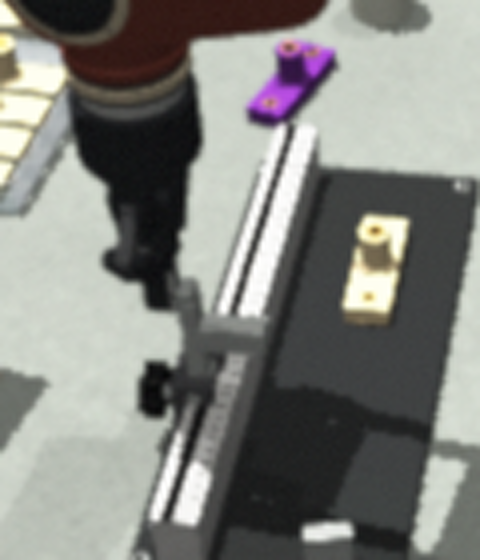

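step_arm(
  targets=[-0.001, 0.006, -0.001, 0, -0.001, 0.012, -0.001, 0, -0.001, 0.018, -0.001, 0, -0.001, 0.024, -0.001, 0, -0.001, 0.03, 0.001, 0, -0.001, 0.036, 0.003, 0, -0.001, 0.042, 0.006, 0, -0.001, 0.047, 0.01, 0, -0.001, 0.051, 0.014, 0, -0.001, 0.056, 0.018, 0],
)

```text
t: 4.22
tool_pos: [0.559, 0.0485, 0.104]
tool_rot: [-2.353, 2.079, -0.006]
contact_force: [0.9, 1.5, 0.4]
opening: -0.0003
```

```bash
python3 -c "
from plan import *
st()
p=imaging.get_image('side');save(p,'s4.png',(200,120,320,260),4)
for a in np.arange(.6,-.01,-.1):
    x=.024-.062*np.cos(a)+.006*np.sin(a)+.011; z=.064+.062*np.sin(a)+.006*np.cos(a); print(round(a,2),delta(x,.078,z)[:3])
"
```

```text
t 4.22 fix [-0.0133  0.0778  0.104 ] F(ex,ey,z) [1.06 1.34 0.41] open -0.0003 yaw 0.1236
0.6 [-0.0001 -0.002  -0.0012]
0.5 [-0.0001  0.0018  0.0037]
0.4 [-0.0001  0.005   0.0091]
0.3 [-0.0001  0.0077  0.0147]
0.2 [-0.0001  0.0098  0.0205]
0.1 [-0.0001  0.0114  0.0266]
0.0 [-0.0001  0.0123  0.0327]
```

View pics/s4.png

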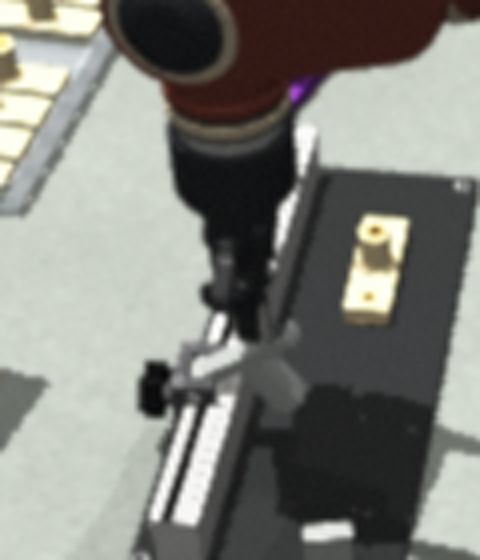

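The arm is following at about 35° (the bar runs from (190,375) to (295,330) in the crop). I continue down and slow near the bottom.

step_arm(
  targets=[0, 0.003, 0.005, 0, 0, 0.006, 0.01, 0, 0, 0.008, 0.015, 0, 0, 0.01, 0.02, 0, 0, 0.011, 0.024, 0, 0, 0.012, 0.028, 0, 0, 0.012, 0.03, 0, 0, 0.012, 0.03, 0],
)

```text
t: 4.93
tool_pos: [0.5452, 0.047, 0.0719]
tool_rot: [2.354, -2.08, 0.001]
contact_force: [-0.2, 0.0, 0.3]
opening: 0.0002
```

```bash
python3 -c "
from plan import *
st()"
```

```text
t 4.93 fix [-0.0272  0.078   0.0719] F(ex,ey,z) [-0.17  0.03  0.26] open 0.0002 yaw 0.1236
```

step_arm(
  targets=[0, 0, 0.001, 0, 0, 0, 0.002, 0, 0, 0, 0.002, 0],
)

```text
t: 5.18
tool_pos: [0.5454, 0.047, 0.0701]
tool_rot: [2.354, -2.08, 0.001]
contact_force: [-0.6, -0.4, -0.5]
opening: -0.0001
```

step_arm(
  targets=[0, 0, 0.001, 0, 0, 0, 0.001, 0],
)

```text
t: 5.35
tool_pos: [0.5458, 0.047, 0.0699]
tool_rot: [2.354, -2.08, 0.002]
contact_force: [-2.5, 0.4, 4.1]
opening: 0.0
```

```bash
python3 -c "
from plan import *
st()"
```

```text
t 5.35 fix [-0.0266  0.078   0.0699] F(ex,ey,z) [-2.39  0.73  4.12] open 0.0000 yaw 0.1237
```

step_arm(
  targets=[0, 0, 0.001, 0, 0, 0, 0.001, 0, 0, 0, 0.001, 0],
)

```text
t: 5.6
tool_pos: [0.5462, 0.047, 0.07]
tool_rot: [-2.355, 2.08, -0.002]
contact_force: [-3.0, -0.4, 5.2]
opening: -0.0001
```

step_arm(
  targets=[0, 0, -0.04, 0, 0, 0, -0.08, 0, 0.08, 0.02, -0.12, 0, 0.14, 0.03, -0.14, 0, 0.16, 0.03, -0.14, 0, 0.16, 0.03, -0.14, 0, 0.16, 0.03, -0.14, 0],
  grip=0.06,
)

```text
t: 6.18
tool_pos: [0.5369, -0.1206, 0.2131]
tool_rot: [-2.349, 2.085, -0.012]
contact_force: [-0.2, -0.8, 0.3]
opening: 0.0601
```

```bash
python3 -c "
from plan import *
import pickle
st()
s=imaging.get_image('side');save(s,'s5.png',(200,120,320,260),4)
p=imaging.get_image('top');save(p,'t5.png',(220,110,400,220),4)
pickle.dump((p,s),open('ps2.pkl','wb'))
print(delta(-.0633,-.0858,.12))
"
```

```text
t 6.18 fix [-0.0565 -0.0872  0.2131] F(ex,ey,z) [-0.28 -0.79  0.29] open 0.0601 yaw 0.1190
[ 0.0021  0.0069  0.0909 -0.0057]
```

View pics/s5.png

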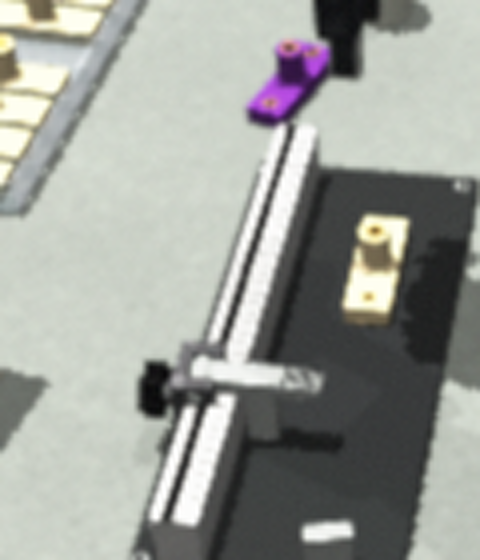

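View pics/t5.png

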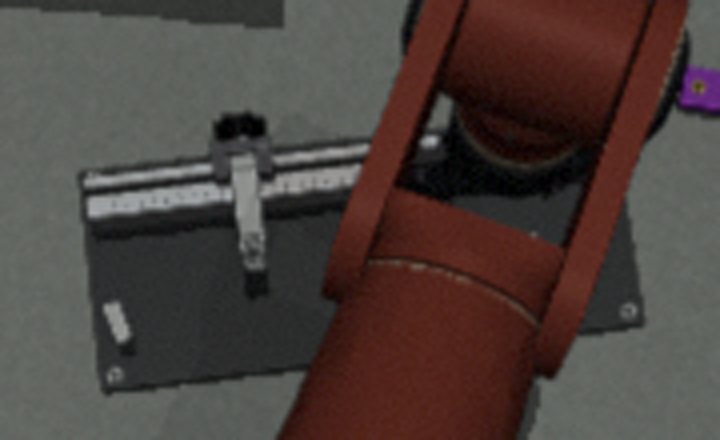

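The stop arm is down, spanning (200,365)–(320,380) in the side crop. I check the overlay at angle 0.

```bash
cat > ov2.py <<'E'
import re,sys
src=open("fit.py").read().split('f,cx,cy=K(p)')[1].split('def fitstop')[1].split("\n",2)[2]
from plan import *
import pickle
p,s=pickle.load(open(sys.argv[4],"rb")); q=Q
def w(q,X): return fw(*X)
exec(src)
E
python3 ov2.py 0.078 0.0 ovc ps2.pkl
```

```text
(no output)
```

View pics/ovcs.png

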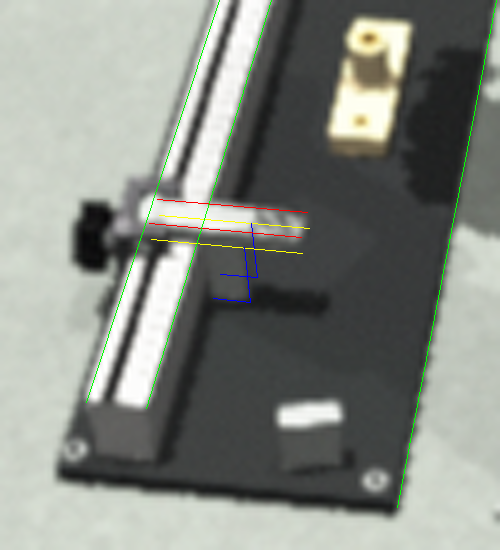

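View pics/ovct.png

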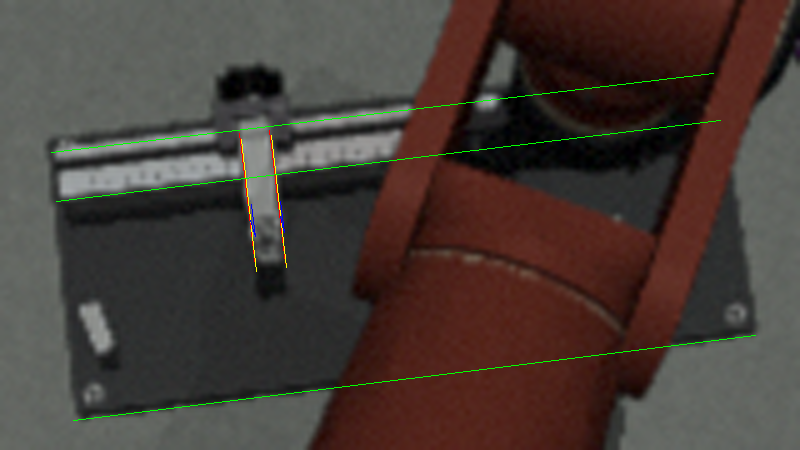

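```bash
python3 -c "
from plan import *
v=fi([.531,-.1208,0]);print(v,delta(v[0],v[1],.035))
import pickle
p,s=pickle.load(open('ps.pkl','rb'))
for im,uv in ((p,(340,177)),(s,(294,185))): print(fi(onz(im,uv,.035)))
"
```

```text
[-0.06238325 -0.08664739  0.        ] [ 0.0028  0.0062  0.1759 -0.0057]
[-0.06901605 -0.08995075  0.035     ]
[-0.06573147 -0.07886304  0.035     ]
```

step_arm(
  targets=[0.003, 0.006, 0.03, -0.006, 0.003, 0.006, 0.07, -0.006, 0.003, 0.006, 0.11, -0.006, 0.003, 0.006, 0.135, -0.006, 0.003, 0.006, 0.155, -0.006, 0.003, 0.006, 0.17, -0.006, 0.003, 0.006, 0.177, -0.006, 0.003, 0.006, 0.177, -0.006, 0.003, 0.006, 0.177, -0.006],
)

```text
t: 7.03
tool_pos: [0.5312, -0.12, 0.0337]
tool_rot: [-2.358, 2.075, -0.003]
contact_force: [0.9, 0.6, -0.3]
opening: 0.0602
```

```bash
python3 -c "
from plan import *
st()
s=imaging.get_image('side');save(s,'s6.png',(240,120,340,240),5)
"
```

```text
t 7.03 fix [-0.0621 -0.0858  0.0337] F(ex,ey,z) [ 0.96  0.49 -0.34] open 0.0602 yaw 0.1275
```

View pics/s6.png

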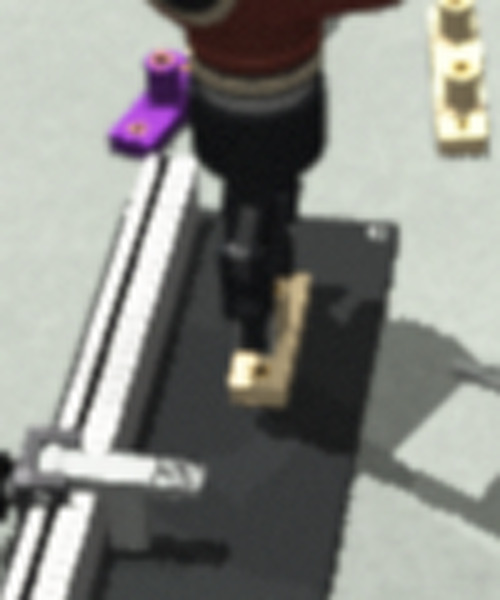

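The finger stands over the bar's centre line, around (256,340) in the crop. I close on the port.

step_arm(
  targets=[0, 0, 0, 0, 0, 0, 0, 0, 0, 0, 0, 0, 0, 0, 0, 0, 0, 0, 0, 0, 0, 0, 0, 0],
  grip=0.015,
  force=25,
)

```text
t: 7.58
tool_pos: [0.5328, -0.1207, 0.036]
tool_rot: [-2.356, 2.074, -0.009]
contact_force: [-0.1, 0.4, 6.3]
opening: 0.0221
```

```bash
python3 -c "
from plan import *
st()
s=imaging.get_image('side');save(s,'s7.png',(240,120,340,240),5)
print(delta(-.022,-.02,.0337))
"
```

```text
t 7.58 fix [-0.0606 -0.0868  0.036 ] F(ex,ey,z) [-0.04  0.43  6.31] open 0.0221 yaw 0.1270
[-0.0668 -0.0386  0.0023  0.001 ]
```

View pics/s7.png

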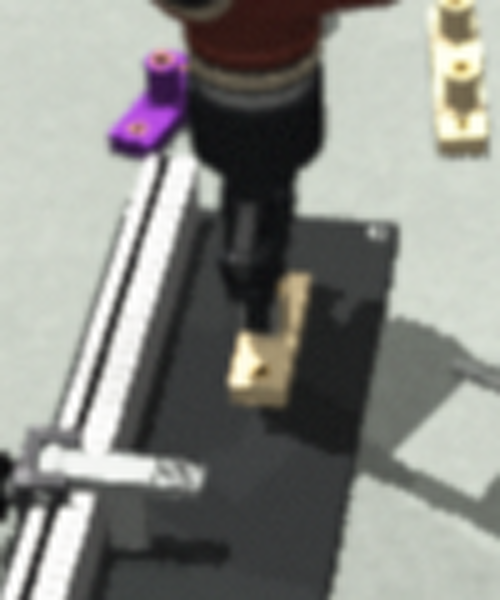

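step_arm(
  targets=[0, 0, 0, 0, 0, 0, 0, 0, 0, 0, 0, 0],
)

```text
t: 7.88
tool_pos: [0.5328, -0.1208, 0.0361]
tool_rot: [-2.356, 2.074, -0.009]
contact_force: [-1.2, 0.3, 1.7]
opening: 0.0221
```

```bash
python3 -c "
from plan import *
st()
"
```

```text
t 7.88 fix [-0.0606 -0.0869  0.0361] F(ex,ey,z) [-1.14  0.45  1.67] open 0.0221 yaw 0.1269
```

step_arm(
  targets=[-0.004, -0.002, 0, 0, -0.01, -0.006, 0, 0, -0.016, -0.01, 0, 0, -0.022, -0.014, 0, 0, -0.028, -0.018, 0, 0, -0.034, -0.022, 0, 0, -0.04, -0.025, 0, 0, -0.046, -0.028, 0, 0, -0.052, -0.031, 0, 0, -0.058, -0.034, 0, 0, -0.06, -0.035, 0, 0, -0.06, -0.035, 0, 0],
)

```text
t: 8.88
tool_pos: [0.5601, -0.056, 0.036]
tool_rot: [-2.356, 2.073, -0.009]
contact_force: [-0.3, 1.2, 1.2]
opening: 0.0219
```

```bash
python3 -c "
from plan import *
st()
s=imaging.get_image('side');save(s,'s8.png',(220,120,340,260),4)
"
```

```text
t 8.88 fix [-0.0253 -0.026   0.036 ] F(ex,ey,z) [-0.17  1.19  1.18] open 0.0219 yaw 0.1276
```

View pics/s8.png

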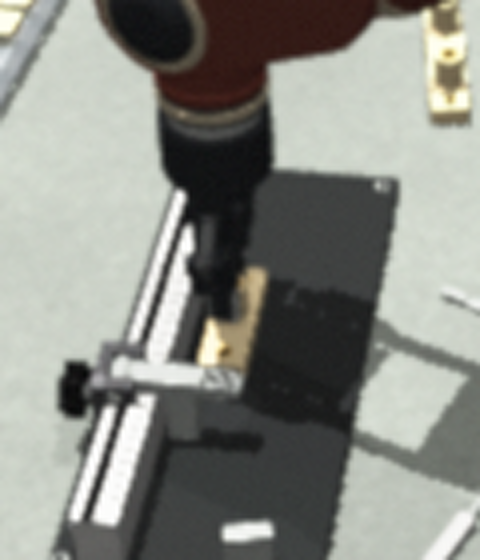

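The valve moved with the tool, with its near end at (215,360) and the stop bar just ahead of it. Now I approach the fence in small steps.

step_arm(
  targets=[0, -0.001, 0, 0, 0, -0.002, 0, 0, 0, -0.003, 0, 0, 0, -0.004, 0, 0, 0, -0.004, 0, 0],
)

```text
t: 9.35
tool_pos: [0.5642, -0.056, 0.0361]
tool_rot: [-2.356, 2.074, -0.009]
contact_force: [-0.2, -0.7, 1.1]
opening: 0.0215
```

step_arm(
  targets=[0, -0.001, 0, 0, 0, -0.002, 0, 0, 0, -0.002, 0, 0],
)

```text
t: 9.6
tool_pos: [0.5663, -0.0559, 0.0361]
tool_rot: [-2.356, 2.074, -0.009]
contact_force: [0.2, -0.1, 1.5]
opening: 0.0219
```

```bash
python3 -c "
from plan import *
st()
"
```

```text
t 9.60 fix [-0.0192 -0.0267  0.0361] F(ex,ey,z) [ 0.16 -0.1   1.49] open 0.0219 yaw 0.1269
```

step_arm(
  targets=[0, -0.001, 0, 0, 0, -0.002, 0, 0, 0, -0.002, 0, 0],
)

```text
t: 9.85
tool_pos: [0.5686, -0.0556, 0.0361]
tool_rot: [-2.355, 2.074, -0.01]
contact_force: [-0.8, -0.6, 1.5]
opening: 0.0217
```

step_arm(
  targets=[0, -0.001, 0, 0, 0, -0.001, 0, 0],
)

```text
t: 10.02
tool_pos: [0.5698, -0.0554, 0.0361]
tool_rot: [-2.355, 2.074, -0.01]
contact_force: [-0.4, -0.6, 1.6]
opening: 0.022
```

step_arm(
  targets=[0, -0.001, 0, 0, 0, -0.001, 0, 0],
)

```text
t: 10.18
tool_pos: [0.5709, -0.0553, 0.0361]
tool_rot: [-2.355, 2.074, -0.01]
contact_force: [-0.2, 0.0, 1.5]
opening: 0.0221
```

step_arm(
  targets=[0, -0.001, 0, 0, 0, -0.0015, 0, 0],
)

```text
t: 10.35
tool_pos: [0.5725, -0.055, 0.0361]
tool_rot: [-2.355, 2.074, -0.01]
contact_force: [-1.4, 0.0, 2.3]
opening: 0.0222
```

```bash
python3 -c "
from plan import *
st()
s=imaging.get_image('side');save(s,'s9.png',(240,170,310,240),8)
"
```

```text
t 10.35 fix [-0.013  -0.0266  0.0361] F(ex,ey,z) [-1.43  0.2   2.26] open 0.0222 yaw 0.1270
```

View pics/s9.png

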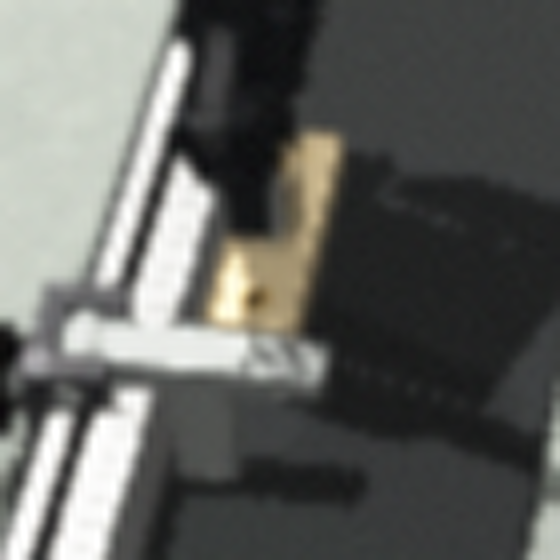

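step_arm(
  targets=[0, -0.001, 0, 0, 0, -0.001, 0, 0],
)

```text
t: 10.57
tool_pos: [0.5729, -0.0549, 0.0361]
tool_rot: [-2.356, 2.075, -0.008]
contact_force: [-4.0, -0.8, 5.3]
opening: 0.022
```

step_arm(
  targets=[0, -0.001, 0, 0, 0, -0.001, 0, 0],
)

```text
t: 10.73
tool_pos: [0.5734, -0.0547, 0.036]
tool_rot: [-2.356, 2.075, -0.005]
contact_force: [-5.0, 0.1, 4.8]
opening: 0.0219
```

```bash
python3 -c "
from plan import *
st()
"
```

```text
t 10.73 fix [-0.0121 -0.0264  0.036 ] F(ex,ey,z) [-4.98  0.74  4.77] open 0.0219 yaw 0.1266
```

Fence contact found at about 5 N. I ease off and slide along the fence toward the stop.

step_arm(
  targets=[-0.003, 0.001, 0, 0, -0.008, 0.001, 0, 0, -0.013, 0.001, 0, 0, -0.018, 0.001, 0, 0, -0.023, 0.001, 0, 0, -0.027, 0.001, 0, 0, -0.03, 0.001, 0, 0, -0.033, 0.001, 0, 0, -0.036, 0.001, 0, 0, -0.038, 0.001, 0, 0, -0.038, 0.001, 0, 0],
)

```text
t: 11.65
tool_pos: [0.5675, -0.0166, 0.036]
tool_rot: [-2.356, 2.075, -0.005]
contact_force: [0.3, 1.3, 0.6]
opening: 0.0219
```

```bash
python3 -c "
from plan import *
st()
s=imaging.get_image('side');save(s,'s10.png',(230,170,300,240),8)
"
```

```text
t 11.65 fix [-0.0131  0.0121  0.036 ] F(ex,ey,z) [0.45 1.26 0.57] open 0.0219 yaw 0.1269
```

View pics/s10.png

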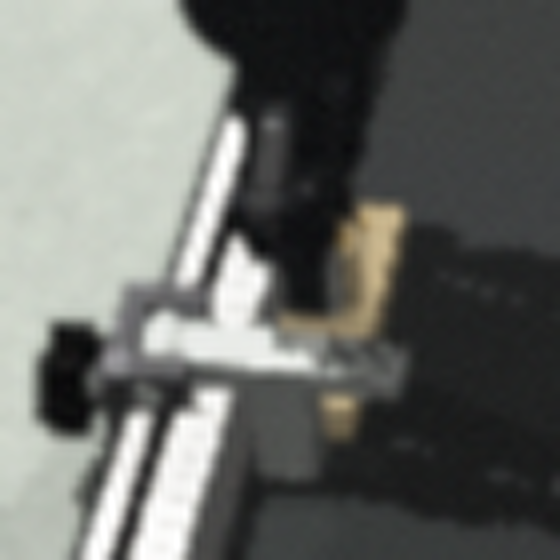

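Slow approach to the stop with a light fence bias.

step_arm(
  targets=[-0.001, -0.0003, 0, 0, -0.002, -0.0003, 0, 0, -0.003, -0.0003, 0, 0, -0.004, -0.0003, 0, 0, -0.004, -0.0003, 0, 0],
)

```text
t: 12.12
tool_pos: [0.5674, -0.0127, 0.036]
tool_rot: [-2.356, 2.075, -0.005]
contact_force: [0.6, -0.3, 1.2]
opening: 0.0221
```

step_arm(
  targets=[-0.001, -0.0003, 0, 0, -0.001, -0.0003, 0, 0],
)

```text
t: 12.28
tool_pos: [0.5675, -0.0115, 0.036]
tool_rot: [-2.356, 2.075, -0.005]
contact_force: [-0.2, 0.9, 2.0]
opening: 0.0221
```

step_arm(
  targets=[-0.001, -0.0003, 0, 0, -0.001, -0.0003, 0, 0],
)

```text
t: 12.45
tool_pos: [0.5675, -0.0104, 0.036]
tool_rot: [-2.356, 2.075, -0.004]
contact_force: [-0.8, -0.6, 2.7]
opening: 0.0219
```

```bash
python3 -c "
from plan import *
st()
"
```

```text
t 12.45 fix [-0.0123  0.0183  0.036 ] F(ex,ey,z) [-0.83 -0.49  2.68] open 0.0219 yaw 0.1267
```

step_arm(
  targets=[-0.001, -0.0003, 0, 0, -0.001, -0.0003, 0, 0],
)

```text
t: 12.62
tool_pos: [0.5676, -0.0099, 0.0361]
tool_rot: [-2.358, 2.076, -0.005]
contact_force: [-2.5, -4.4, 2.5]
opening: 0.022
```

step_arm(
  targets=[-0.001, -0.0003, 0, 0, -0.001, -0.0003, 0, 0],
)

```text
t: 12.78
tool_pos: [0.5676, -0.0099, 0.0361]
tool_rot: [2.357, -2.075, 0.007]
contact_force: [-1.5, -5.2, 2.7]
opening: 0.0219
```

```bash
python3 -c "
from plan import *
st()
"
```

```text
t 12.78 fix [-0.0121  0.0188  0.0361] F(ex,ey,z) [-2.17 -5.    2.73] open 0.0219 yaw 0.1271
```

Stop contact at 5 N. Now hold on both for over half a second.

step_arm(
  targets=[-0.001, -0.001, 0, 0, -0.001, -0.001, 0, 0, -0.001, -0.001, 0, 0, -0.001, -0.001, 0, 0],
)

```text
t: 13.12
tool_pos: [0.5677, -0.0099, 0.0361]
tool_rot: [2.355, -2.073, 0.006]
contact_force: [-3.9, -5.2, 3.8]
opening: 0.0219
```

```bash
python3 -c "
from plan import *
st()
s=imaging.get_image('side');save(s,'s11.png',(230,170,300,240),8)
st()
"
```

```text
t 13.12 fix [-0.012   0.0188  0.0361] F(ex,ey,z) [-4.49 -4.69  3.83] open 0.0219 yaw 0.1272
t 13.17 fix [-0.0121  0.0188  0.0362] F(ex,ey,z) [-5.21 -4.88  5.27] open 0.0221 yaw 0.1272
```

View pics/s11.png

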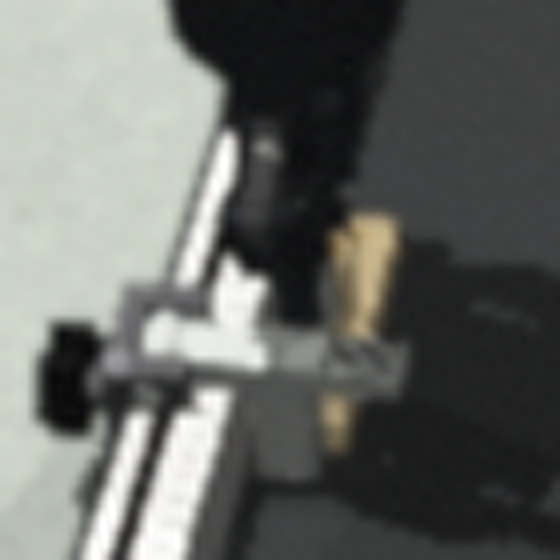

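step_arm(
  targets=[-0.001, -0.001, 0, 0, -0.001, -0.001, 0, 0, -0.001, -0.001, 0, 0, -0.001, -0.001, 0, 0],
)

```text
t: 13.5
tool_pos: [0.5677, -0.0099, 0.0362]
tool_rot: [2.352, -2.071, 0.005]
contact_force: [-4.8, -6.2, 3.7]
opening: 0.022
```

```bash
python3 -c "
from plan import *
st()
for i in range(3):
  s=imaging.get_image('side');st();print(monitor.get_obs()['wrist_torque'])
import cv2
hs=s['color'];save(s,'s12.png',(250,180,290,235),10)
"
```

```text
t 13.50 fix [-0.012   0.0188  0.0362] F(ex,ey,z) [-5.54 -5.57  3.68] open 0.0220 yaw 0.1271
t 13.55 fix [-0.012   0.0188  0.0362] F(ex,ey,z) [-4.55 -5.79  4.83] open 0.0222 yaw 0.1272
[-0.8710888   0.73200426 -0.01727148]
t 13.60 fix [-0.0121  0.0188  0.0361] F(ex,ey,z) [-6.03 -5.38  4.13] open 0.0222 yaw 0.1271
[-0.89529711  0.69891994 -0.0369929 ]
t 13.65 fix [-0.012   0.0188  0.0362] F(ex,ey,z) [-4.   -5.58  3.66] open 0.0222 yaw 0.1272
[-0.94581     0.75605197 -0.06266694]
```

View pics/s12.png

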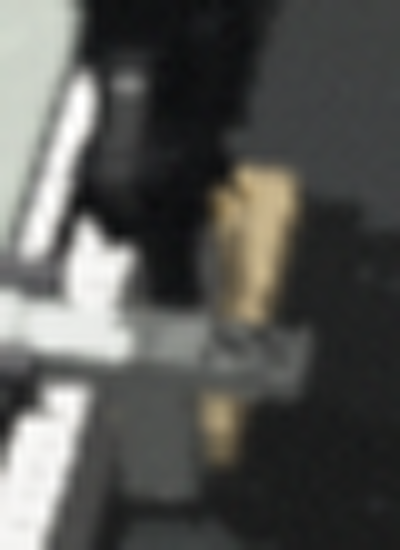

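Both forces stayed near 5 N for about 0.8 s (max 6.2 N). I relax, open a little, rise and inspect.

step_arm(
  targets=[0.0002, 0.0002, 0, 0, 0.0002, 0.0002, 0, 0, 0.0002, 0.0002, 0, 0],
)

```text
t: 13.9
tool_pos: [0.5675, -0.01, 0.0362]
tool_rot: [2.352, -2.071, 0.005]
contact_force: [-1.4, -1.3, 1.9]
opening: 0.0219
```

step_arm(
  targets=[0, 0, 0, 0, 0, 0, 0, 0, 0, 0, 0, 0, 0, 0, 0, 0],
  grip=0.034,
)

```text
t: 14.23
tool_pos: [0.5674, -0.0097, 0.0359]
tool_rot: [2.353, -2.071, 0.004]
contact_force: [0.5, 0.3, -1.1]
opening: 0.0341
```

```bash
python3 -c "
from plan import *
st()"
```

```text
t 14.23 fix [-0.0123  0.019   0.0359] F(ex,ey,z) [ 0.52  0.22 -1.05] open 0.0341 yaw 0.1273
```

step_arm(
  targets=[0, 0, -0.015, 0, 0, 0, -0.04, 0, 0, 0, -0.08, 0, 0.03, 0.01, -0.12, 0, 0.07, 0.02, -0.15, 0, 0.11, 0.02, -0.17, 0, 0.15, 0.02, -0.17, 0, 0.19, 0.02, -0.17, 0, 0.22, 0.02, -0.17, 0, 0.22, 0.02, -0.17, 0],
)

```text
t: 15.07
tool_pos: [0.5762, -0.2352, 0.2082]
tool_rot: [2.346, -2.076, 0.009]
contact_force: [-0.5, 0.6, 0.6]
opening: 0.0341
```

```bash
python3 -c "
from plan import *
import pickle
st()
s=imaging.get_image('side');save(s,'s13.png',(230,160,310,240),8)
p=imaging.get_image('top');save(p,'t13.png',(235,130,395,220),5)
pickle.dump((p,s),open('ps3.pkl','wb'))
"; python3 ov2.py 0.078 0.0 ovd ps3.pkl
```

```text
t 15.07 fix [-0.0319 -0.2059  0.2082] F(ex,ey,z) [-0.43  0.7   0.57] open 0.0341 yaw 0.1219
```

View pics/s13.png

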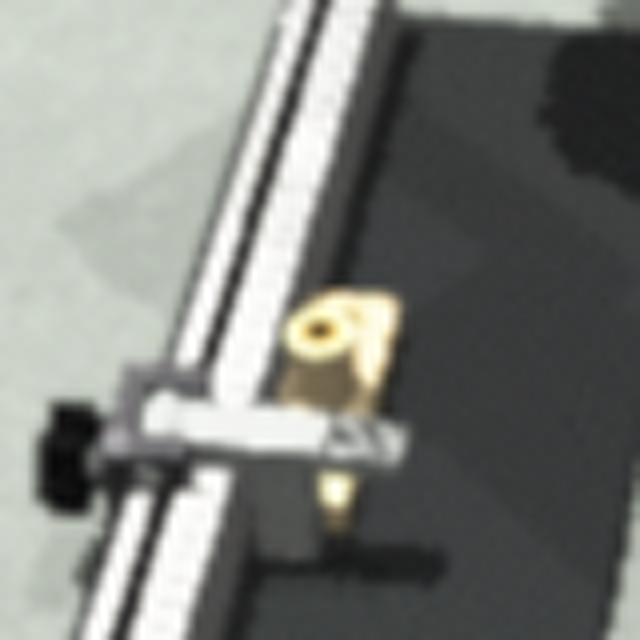

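View pics/t13.png

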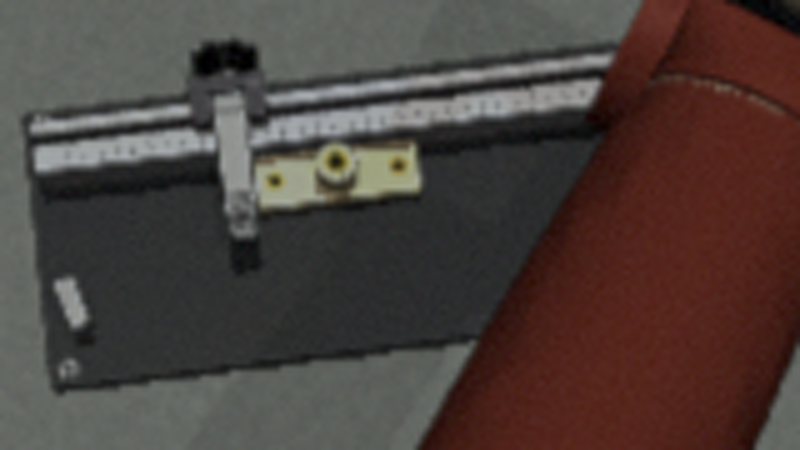

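```bash
cat > edge.py <<'E'
from plan import *
import pickle,sys
p,s=pickle.load(open(sys.argv[1],"rb"))
def edge(im,x0,z,ys,sign,half=.012,along=False):
    g=cv2.cvtColor(im["color"],cv2.COLOR_RGB2GRAY).astype(np.float32); pts=[]
    for y in ys:
        xs=np.arange(-half,half+1e-9,.0005)
        v=[cv2.getRectSubPix(g,(1,1),tuple(map(float,proj(im,fw(x0+d,y,z) if not along else fw(y,x0+d,z)))))[0,0] for d in xs]
        d=sign*np.diff(cv2.GaussianBlur(np.array(v)[None],(0,0),2)[0]); i=int(np.argmax(d[1:-1]))+1
        den=d[i-1]-2*d[i]+d[i+1]; sub=0.5*(d[i-1]-d[i+1])/den if den else 0
        pts.append((y,x0+xs[i]+.00025+.0005*sub))
    m=np.array(pts)
    for _ in range(4):
        a=np.polyfit(m[:,0],m[:,1],1); e=abs(np.polyval(a,m[:,0])-m[:,1]); m=m[e<=max(.0008,2*e.std())]
    return a,len(m),e.std()
vy=np.linspace(-.025,.06,40); vy=vy[(abs(vy-.019)>.017)]
for nm,im,r in (("top",p,np.linspace(.0,.19,50)),("side",s,np.linspace(-.1,.19,50))):
    print(nm)
    for lab,x0,z,ys,sg in (("plate front",-.125,.012,r,-1),("fence top front",0,.057,[y for y in np.linspace(-.1,.19,60) if abs(y-.078)>.03 and not(abs(y-.019)<.03 and 0)],1),("valve top front",-.032,.028,vy,1)):
        a,n,e=edge(im,x0,z,ys,sg); print(lab,"slope %.4f x at y=.019: %.4f  n%d sd%.4f"%(a[0],np.polyval(a,.019),n,e))
E
python3 edge.py ps3.pkl
cat >> ov2.py <<'E'
ys=float(sys.argv[1])
for im,nm,crop,sc in ((p,"t",(235,130,355,220),6),(s,"s",(230,160,310,240),8)):
    u0,v0,u1,v1=crop; I=cv2.resize(im["color"][v0:v1,u0:u1,::-1],None,fx=sc,fy=sc,interpolation=cv2.INTER_CUBIC)
    C=[(0,ys-.009,z) for z in (.012,.028)]
    def L(A,B,col): 
        A,B=[tuple(int(t) for t in (proj(im,fw(*X))-np.array([u0,v0])+.5)*sc) for X in (A,B)]; cv2.line(I,A,B,col,1)
    for z in (.012,.028):
        R_=[(0,ys-.009,z),(-.032,ys-.009,z),(-.032,ys-.109,z),(0,ys-.109,z)]
        for i in range(4): L(R_[i],R_[(i+1)%4],(255,0,255) if z>.02 else (255,255,0))
    L((0,.2,.057),(0,-.2,.057),(0,255,0)); L((-.125,.2,.012),(-.125,-.2,.012),(0,255,0))
    cv2.imwrite("pics/"+sys.argv[3]+"v"+nm+".png",I)
E
python3 ov2.py 0.078 0.0 ove ps3.pkl
```

```text
top
plate front slope 0.0023 x at y=.019: -0.1255  n35 sd0.0002
fence top front slope -0.0008 x at y=.019: 0.0024  n36 sd0.0002
valve top front slope 0.0034 x at y=.019: -0.0301  n15 sd0.0002
side
plate front slope 0.0005 x at y=.019: -0.1263  n48 sd0.0002
fence top front slope -0.0004 x at y=.019: -0.0001  n44 sd0.0002
valve top front slope 0.0140 x at y=.019: -0.0322  n17 sd0.0002
```

View pics/ovevt.png

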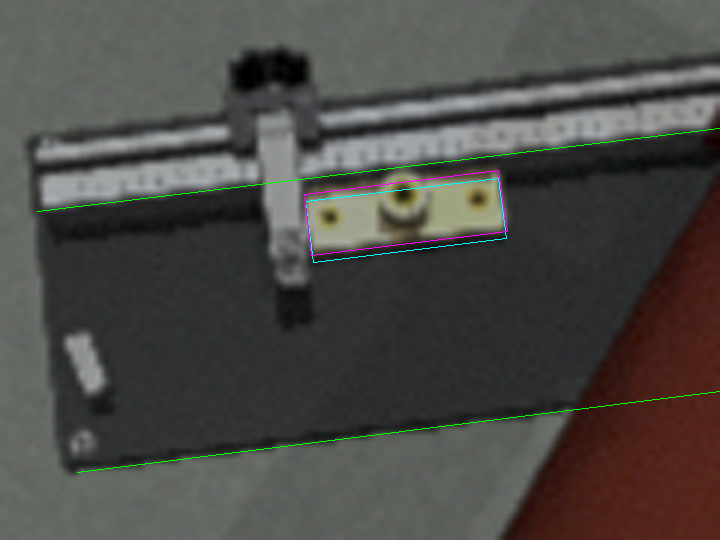

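View pics/ovevs.png

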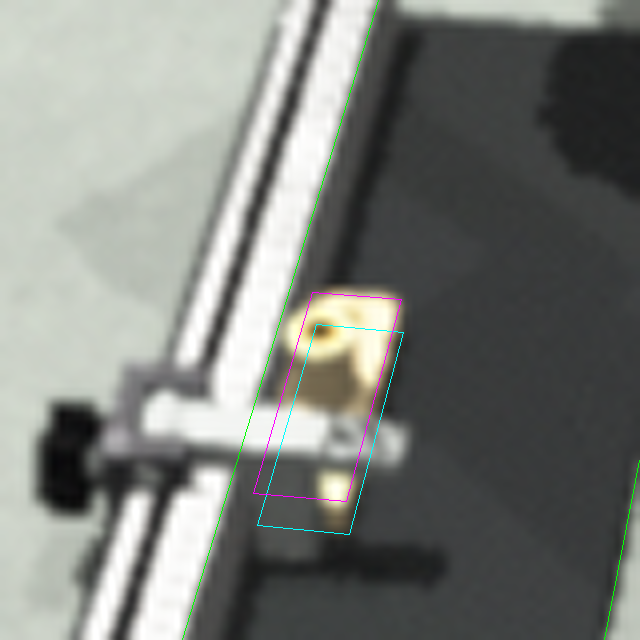

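The seated model matches the valve in both views within about 1–2 mm. The front edge is parallel to the fence in the top view, and the moment about z was near zero during the hold, so it was not a corner contact. Next I grip the bar's tab. The stop's centre in tool coordinates is y = 0.0188 + 0.059 = 0.0778.

```bash
python3 -c "
from plan import *
st();print(delta(-.042,.0778,.15))"
```

```text
t 15.17 fix [-0.0317 -0.2013  0.2072] F(ex,ey,z) [0.43 0.87 0.37] open 0.0343 yaw 0.1244
[-0.2794  0.0105  0.0555 -0.0016]
```

step_arm(
  targets=[-0.04, 0.01, 0, -0.002, -0.08, 0.01, 0, -0.002, -0.12, 0.01, 0.01, -0.002, -0.16, 0.01, 0.02, -0.002, -0.2, 0.01, 0.03, -0.002, -0.235, 0.01, 0.04, -0.002, -0.26, 0.01, 0.05, -0.002, -0.279, 0.01, 0.055, -0.002, -0.279, 0.01, 0.055, -0.002, -0.279, 0.01, 0.055, -0.002, -0.279, 0.01, 0.055, -0.002],
)

```text
t: 16.08
tool_pos: [0.5309, 0.045, 0.1507]
tool_rot: [2.353, -2.07, 0.004]
contact_force: [0.6, 0.3, 0.1]
opening: 0.0343
```

```bash
python3 -c "
from plan import *
st();print(delta(-.042,.0778,.05))
s=imaging.get_image('side');save(s,'s14.png',(220,120,340,260),4)"
```

```text
t 16.08 fix [-0.0416  0.0779  0.1507] F(ex,ey,z) [0.65 0.18 0.06] open 0.0343 yaw 0.1277
[-0.0006  0.      0.1007  0.0017]
```

View pics/s14.png

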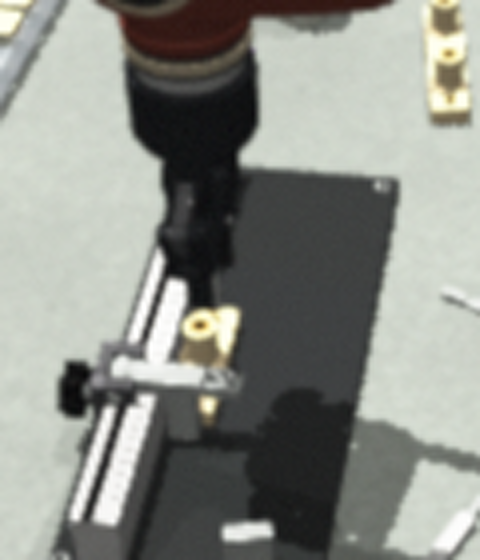

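step_arm(
  targets=[0, 0, 0.03, 0.001, 0, 0, 0.055, 0.001, 0, 0, 0.07, 0.001, 0, 0, 0.07, 0.001, 0, 0, 0.07, 0.001],
)

```text
t: 16.55
tool_pos: [0.5308, 0.0432, 0.0807]
tool_rot: [2.349, -2.074, 0.003]
contact_force: [-0.2, 0.3, 0.6]
opening: 0.0336
```

```bash
python3 -c "
from plan import *
st();print(delta(-.042,.0778,.05))
s=imaging.get_image('side');save(s,'s15.png',(220,120,320,260),4)"
```

```text
t 16.55 fix [-0.042   0.0761  0.0807] F(ex,ey,z) [-0.12  0.31  0.64] open 0.0336 yaw 0.1242
[-0.0019 -0.0001  0.0307 -0.0018]
```

View pics/s15.png

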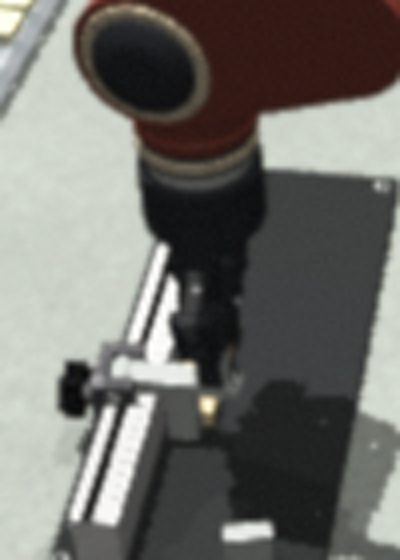

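step_arm(
  targets=[-0.002, 0, 0.008, -0.002, -0.002, 0, 0.016, -0.002, -0.002, 0, 0.024, -0.002, -0.002, 0, 0.03, -0.002, -0.002, 0, 0.03, -0.002, -0.002, 0, 0.03, -0.002],
)

```text
t: 17.1
tool_pos: [0.531, 0.0451, 0.0512]
tool_rot: [2.352, -2.072, 0.004]
contact_force: [0.6, -0.4, -0.3]
opening: 0.034
```

```bash
python3 -c "
from plan import *
st();print(delta(-.042,.0778,.05))"
```

```text
t 17.10 fix [-0.0415  0.0779  0.0512] F(ex,ey,z) [ 0.51 -0.44 -0.29] open 0.0340 yaw 0.1265
[0.0001 0.0005 0.0012 0.0005]
```

Close to 21 mm first (bar 18 mm), then grip gently.

step_arm(
  targets=[0, 0, 0, 0, 0, 0, 0, 0, 0, 0, 0, 0],
  grip=0.02,
  force=20,
)

```text
t: 17.35
tool_pos: [0.5313, 0.0451, 0.0516]
tool_rot: [2.352, -2.072, 0.005]
contact_force: [-0.3, 0.4, 0.6]
opening: 0.0202
```

```bash
python3 -c "
from plan import *
st()"
```

```text
t 17.35 fix [-0.0412  0.0779  0.0516] F(ex,ey,z) [-0.28  0.41  0.62] open 0.0202 yaw 0.1265
```

step_arm(
  targets=[0, 0, 0, 0, 0, 0, 0, 0, 0, 0, 0, 0],
  grip=0.014,
)

```text
t: 17.6
tool_pos: [0.5313, 0.0448, 0.0517]
tool_rot: [2.352, -2.072, 0.006]
contact_force: [-0.2, -2.4, 0.6]
opening: 0.0177
```

```bash
python3 -c "
from plan import *
st()
o=monitor.get_obs()['tool_pos']; f=fi(o)
for a in np.arange(0,1.81,.15):
  print(round(a,2), 'ty %.4f tz %.4f'%(-.066*(1-np.cos(a)), -.066*np.sin(a)))
"
```

```text
t 17.60 fix [-0.0412  0.0776  0.0517] F(ex,ey,z) [-0.46 -2.4   0.64] open 0.0177 yaw 0.1266
0.0 ty -0.0000 tz -0.0000
0.15 ty -0.0007 tz -0.0099
0.3 ty -0.0029 tz -0.0195
0.45 ty -0.0066 tz -0.0287
0.6 ty -0.0115 tz -0.0373
0.75 ty -0.0177 tz -0.0450
0.9 ty -0.0250 tz -0.0517
1.05 ty -0.0332 tz -0.0572
1.2 ty -0.0421 tz -0.0615
1.35 ty -0.0515 tz -0.0644
1.5 ty -0.0613 tz -0.0658
1.65 ty -0.0712 tz -0.0658
1.8 ty -0.0810 tz -0.0643
```

step_arm(
  targets=[0, -0.0003, -0.005, 0, 0, -0.0007, -0.01, 0, 0, -0.0015, -0.015, 0, 0, -0.003, -0.02, 0, 0, -0.0045, -0.024, 0, 0, -0.0065, -0.029, 0, 0, -0.009, -0.033, 0, 0, -0.0115, -0.037, 0],
)

```text
t: 18.27
tool_pos: [0.5425, 0.0463, 0.0889]
tool_rot: [2.351, -2.071, 0.005]
contact_force: [0.0, -4.2, -4.3]
opening: 0.0174
```

```bash
python3 -c "
from plan import *
st()
s=imaging.get_image('side');save(s,'s16.png',(220,120,320,260),4)"
```

```text
t 18.27 fix [-0.0299  0.0777  0.0889] F(ex,ey,z) [-0.5  -4.19 -4.31] open 0.0174 yaw 0.1266
```

View pics/s16.png

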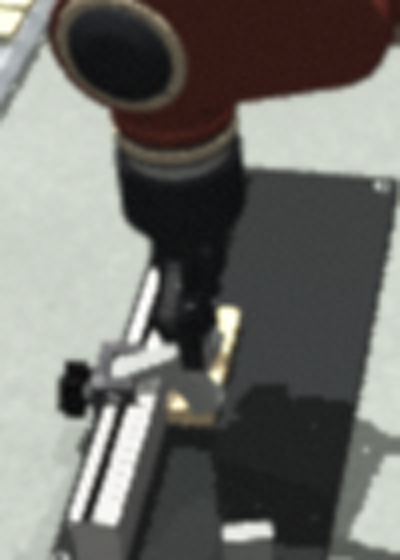

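The arm is rising in the grip: the bar is at about 35° and the tongue has cleared. Continue the arc.

step_arm(
  targets=[0, -0.003, -0.004, 0, 0, -0.006, -0.008, 0, 0, -0.01, -0.011, 0, 0, -0.0135, -0.0145, 0, 0, -0.0175, -0.0175, 0, 0, -0.0215, -0.02, 0, 0, -0.026, -0.0225, 0, 0, -0.0305, -0.0245, 0, 0, -0.035, -0.026, 0, 0, -0.04, -0.027, 0, 0, -0.045, -0.028, 0, 0, -0.05, -0.0285, 0],
)

```text
t: 19.32
tool_pos: [0.5938, 0.0529, 0.1192]
tool_rot: [2.352, -2.072, 0.007]
contact_force: [-2.9, -5.6, -1.4]
opening: 0.0174
```

```bash
python3 -c "
from plan import *
st()
s=imaging.get_image('side');save(s,'s17.png',(220,120,320,260),4)"
```

```text
t 19.32 fix [0.0218 0.0777 0.1192] F(ex,ey,z) [-3.55 -5.16 -1.36] open 0.0174 yaw 0.1266
```

View pics/s17.png

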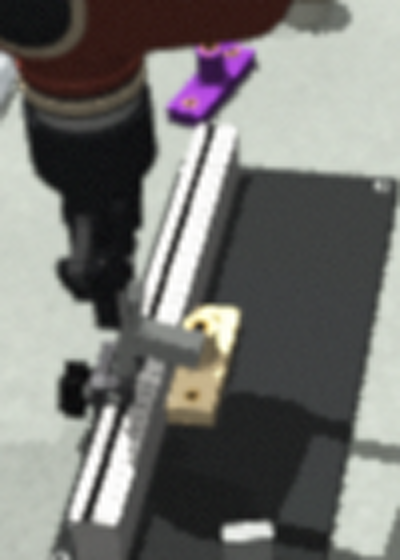

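step_arm(
  targets=[0, -0.005, 0, 0, 0, -0.01, 0.0003, 0, 0, -0.014, 0.001, 0, 0, -0.018, 0.002, 0, 0, -0.02, 0.0025, 0, 0, -0.02, 0.0025, 0],
)

```text
t: 19.87
tool_pos: [0.6161, 0.0556, 0.1179]
tool_rot: [2.355, -2.074, 0.012]
contact_force: [1.3, -2.3, 2.9]
opening: 0.0174
```

```bash
python3 -c "
from plan import *
st()
s=imaging.get_image('side');save(s,'s18.png',(220,120,320,260),4)"
```

```text
t 19.87 fix [0.0442 0.0777 0.1179] F(ex,ey,z) [ 1.02 -2.43  2.91] open 0.0174 yaw 0.1265
```

View pics/s18.png

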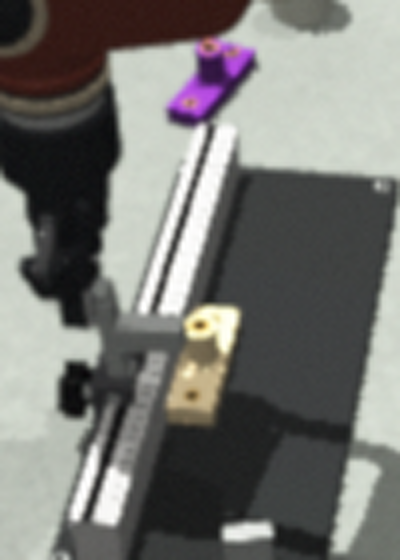

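The arm leans back past upright. Release and withdraw upward.

step_arm(
  targets=[0, 0, 0, 0, 0, 0, 0, 0, 0, 0, 0, 0, 0, 0, 0, 0],
  grip=0.04,
)

```text
t: 20.25
tool_pos: [0.6156, 0.0561, 0.1174]
tool_rot: [2.355, -2.074, 0.011]
contact_force: [0.2, -0.6, -0.6]
opening: 0.04
```

step_arm(
  targets=[0, 0, -0.02, 0, 0, 0, -0.05, 0, 0, 0, -0.09, 0, 0.04, 0.03, -0.12, 0, 0.08, 0.06, -0.14, 0, 0.12, 0.09, -0.14, 0, 0.16, 0.12, -0.14, 0, 0.2, 0.15, -0.14, 0, 0.23, 0.17, -0.14, 0, 0.25, 0.19, -0.14, 0, 0.25, 0.19, -0.14, 0, 0.25, 0.19, -0.14, 0],
)

```text
t: 21.25
tool_pos: [0.4558, -0.2188, 0.2589]
tool_rot: [2.347, -2.08, 0.012]
contact_force: [0.9, -0.1, 0.1]
opening: 0.0396
```

```bash
python3 -c "
from plan import *
import pickle
st()
s=imaging.get_image('side');p=imaging.get_image('top');save(p,'t20.png',(235,130,355,220),6)
pickle.dump((p,s),open('ps4.pkl','wb'))
"; python3 ov2.py 0.078 1.85 ovf ps4.pkl; python3 edge.py ps4.pkl
```

```text
t 21.25 fix [-0.1493 -0.1744  0.2589] F(ex,ey,z) [ 0.88 -0.2   0.08] open 0.0396 yaw 0.1205
top
plate front slope 0.0011 x at y=.019: -0.1255  n34 sd0.0002
fence top front slope -0.0005 x at y=.019: 0.0023  n36 sd0.0002
valve top front slope -0.0002 x at y=.019: -0.0301  n19 sd0.0002
side
plate front slope 0.0007 x at y=.019: -0.1263  n47 sd0.0002
fence top front slope 0.0009 x at y=.019: -0.0002  n39 sd0.0002
valve top front slope -0.0042 x at y=.019: -0.0330  n25 sd0.0002
```

View pics/ovfs.png

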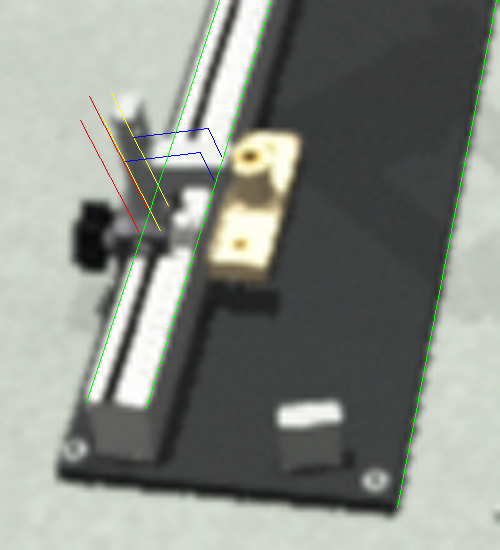

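View pics/ovfvs.png

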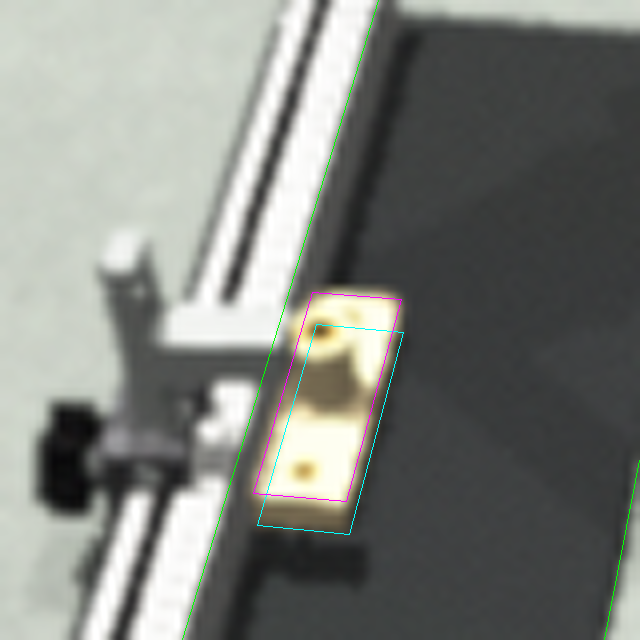

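View pics/ovfvt.png

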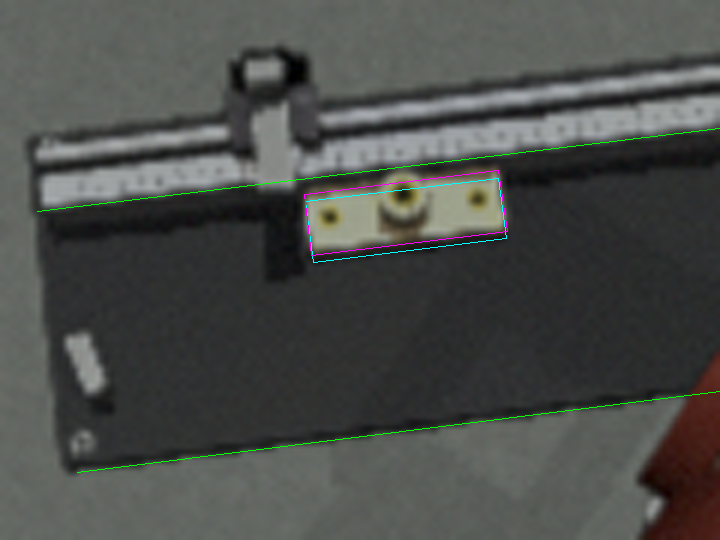

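The valve is flush and in place. The arm's angle needs a closer look: the 1.85 rad overlay leans too far.

```bash
cat > arm.py <<'E'
from plan import *
import pickle,sys
p,s=pickle.load(open(sys.argv[1],"rb")); ys=.0778
tiles=[]
for a in (1.5,1.6,1.7,1.8):
  row=[]
  for im,crop in ((s,(230,180,270,225)),(p,(262,130,302,175))):
    sc=5;u0,v0,u1,v1=crop; I=cv2.resize(im["color"][v0:v1,u0:u1,::-1],None,fx=sc,fy=sc,interpolation=cv2.INTER_CUBIC); I=cv2.convertScaleAbs(I,alpha=1.5)
    A=lambda r,off,yy:fw(.024-np.cos(a)*r+np.sin(a)*off,ys+yy,.064+np.sin(a)*r+np.cos(a)*off)
    def L(X,Y,c):
        X,Y=[tuple(int(t) for t in (proj(im,P)-np.array([u0,v0])+.5)*sc) for P in (X,Y)]; cv2.line(I,X,Y,c,1)
    # end face + tongue
    e=[A(.081,.006,-.009),A(.081,.006,.009),A(.081,-.006,.009),A(.081,-.006,-.009)]
    for i in range(4): L(e[i],e[(i+1)%4],(0,0,255))
    t=[A(.05,-.006,-.009),A(.05,-.006,.009),A(.05,-.048,.009),A(.05,-.048,-.009)]
    for i in range(4): L(t[i],t[(i+1)%4],(255,80,0))
    L(A(.01,.006,.009),A(.081,.006,.009),(0,255,255))
    row.append(I)
  tiles.append(np.vstack(row))
cv2.imwrite("pics/"+sys.argv[2],np.hstack(tiles))
E
python3 arm.py ps4.pkl arm4.png; python3 arm.py ps.pkl arm0.png
```

```text
(no output)
```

View pics/arm4.png

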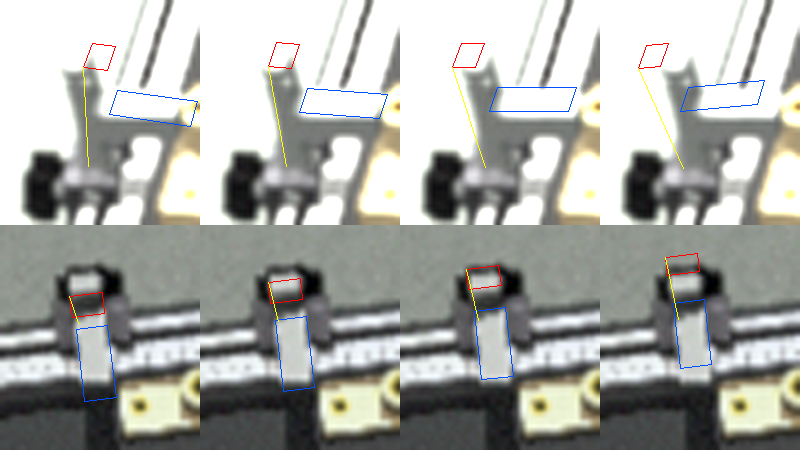

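View pics/arm0.png

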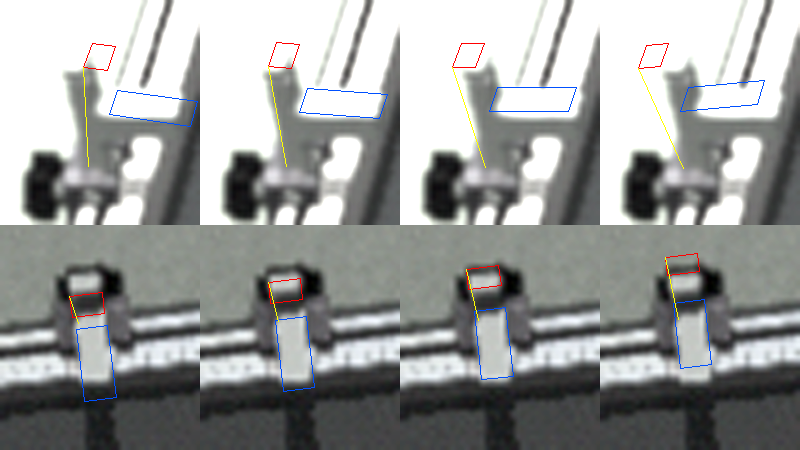

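```bash
python3 - <<'E'
from plan import *
import pickle
from scipy.optimize import least_squares
for f in ("ps.pkl","ps4.pkl"):
    p,s=pickle.load(open(f,"rb"))
    save(s,"end_s_%s.png"%f[:3+(f!='ps.pkl')].strip('.'),(235,180,265,220),12); save(p,"end_t_%s.png"%f[:3+(f!='ps.pkl')].strip('.'),(265,130,300,170),12)
p,s=pickle.load(open("ps4.pkl","rb"))
ut,us=(279.2,141.3),(245.6,191)
r=least_squares(lambda X:np.r_[proj(p,X)-ut,proj(s,X)-us],fw(.03,.078,.14)); print(fi(r.x),r.fun)
for im,uv in ((p,ut),(s,us)): print(fi(world(im,uv)))
# depth: all points above z=.075 near stop
for nm,im in (("top",p),("side",s)):
    P=[]
    for v in range(125,235):
        for u in range(225,305):
            d=im["depth"][v,u]
            if d>0:
                X=fi(world(im,(u,v),d))
                if abs(X[1]-.078)<.03 and -.05<X[0]<.09 and X[2]>.08: P.append(X)
    P=np.array(P); print(nm,len(P)); print(P[np.argsort(-P[:,2])][:40:2].round(4))
E
ls pics | grep end
```

```text
[0.02994963 0.07577566 0.14171533] [ 0.06771225  0.40883295 -0.36292682 -0.103072  ]
[0.02966207 0.07566629 0.14643195]
[0.02812706 0.07841376 0.14397546]
top 154
[[0.0274 0.0791 0.1487]
 [0.0339 0.084  0.1481]
 [0.03   0.0733 0.1472]
 [0.034  0.0813 0.1468]
 [0.0316 0.0844 0.1463]
 [0.0332 0.073  0.1462]
 [0.0315 0.0816 0.1456]
 [0.0302 0.0707 0.1455]
 [0.0325 0.0872 0.1448]
 [0.0283 0.0738 0.1436]
 [0.0266 0.0824 0.143 ]
 [0.0345 0.0759 0.143 ]
 [0.0264 0.0797 0.1427]
 [0.0262 0.0769 0.1422]
 [0.0262 0.0715 0.1398]
 [0.0241 0.0719 0.1375]
 [0.026  0.083  0.1359]
 [0.0246 0.0808 0.1299]
 [0.0255 0.0837 0.128 ]
 [0.0262 0.0865 0.1269]]
side 299
[[0.0251 0.0852 0.1471]
 [0.0302 0.0855 0.1468]
 [0.0259 0.0721 0.1453]
 [0.0284 0.0831 0.1448]
 [0.0236 0.0821 0.1444]
 [0.033  0.0755 0.1442]
 [0.0305 0.075  0.144 ]
 [0.0322 0.0789 0.1439]
 [0.0247 0.0777 0.1437]
 [0.0307 0.0853 0.1431]
 [0.0282 0.0849 0.143 ]
 [0.0251 0.0874 0.1423]
 [0.0239 0.0822 0.1411]
 [0.0269 0.0811 0.1397]
 [0.0314 0.0842 0.1386]
 [0.0331 0.0879 0.1384]
 [0.0375 0.0809 0.1383]
 [0.029  0.0848 0.136 ]
 [0.0316 0.0849 0.1357]
 [0.0335 0.0879 0.1349]]
end_s_ps.png
end_s_ps4.png
end_t_ps.png
end_t_ps4.png
```

The arm end lies at fixture x ≈ 0.030, only about 6 mm behind the pin. That gives an angle of about 1.64 rad, barely past upright and where it began. I'll push it back further with closed fingers for margin.

```bash
python3 -c "
from plan import *
st();print(delta(-.025,.0778,.22))"
```

```text
t 21.35 fix [-0.147  -0.1715  0.2587] F(ex,ey,z) [ 1.11 -0.15  0.1 ] open 0.0400 yaw 0.1240
[-0.2498 -0.1214  0.0373 -0.002 ]
```

step_arm(
  targets=[-0.035, -0.017, 0.005, -0.002, -0.07, -0.034, 0.01, -0.002, -0.105, -0.051, 0.016, -0.002, -0.14, -0.068, 0.02, -0.002, -0.175, -0.085, 0.025, -0.002, -0.21, -0.102, 0.03, -0.002, -0.235, -0.114, 0.034, -0.002, -0.25, -0.121, 0.037, -0.002, -0.25, -0.121, 0.037, -0.002, -0.25, -0.121, 0.037, -0.002, -0.25, -0.121, 0.037, -0.002],
  grip=0,
)

```text
t: 22.27
tool_pos: [0.5469, 0.0476, 0.2203]
tool_rot: [2.356, -2.074, 0.011]
contact_force: [0.1, 1.3, -1.0]
opening: -0.0001
```

```bash
python3 -c "
from plan import *
st();print(delta(-.025,.0778,.134))"
```

```text
t 22.27 fix [-0.0255  0.0784  0.2203] F(ex,ey,z) [ 0.22  1.3  -0.95] open -0.0001 yaw 0.1272
[ 0.     -0.0003  0.0863  0.0012]
```

step_arm(
  targets=[0, 0, 0.03, 0, 0, 0, 0.06, 0, 0, 0, 0.08, 0, 0, 0, 0.086, 0, 0, 0, 0.086, 0, 0, 0, 0.086, 0],
)

```text
t: 22.77
tool_pos: [0.5477, 0.0464, 0.1354]
tool_rot: [2.355, -2.076, 0.012]
contact_force: [-0.1, 0.6, -0.0]
opening: -0.0001
```

step_arm(
  targets=[0, -0.005, 0, 0, 0, -0.01, 0, 0, 0, -0.015, 0, 0, 0, -0.02, 0, 0, 0, -0.025, 0, 0, 0, -0.03, 0, 0, 0, -0.034, 0, 0, 0, -0.038, 0, 0, 0, -0.038, 0, 0],
)

```text
t: 23.52
tool_pos: [0.5859, 0.0513, 0.1354]
tool_rot: [2.355, -2.075, 0.012]
contact_force: [0.6, -0.1, -0.1]
opening: -0.0001
```

```bash
python3 -c "
from plan import *
st()
s=imaging.get_image('side');save(s,'s21.png',(220,120,320,260),4)"
```

```text
t 23.52 fix [0.0137 0.0772 0.1354] F(ex,ey,z) [ 0.56 -0.16 -0.06] open -0.0001 yaw 0.1262
```

View pics/s21.png

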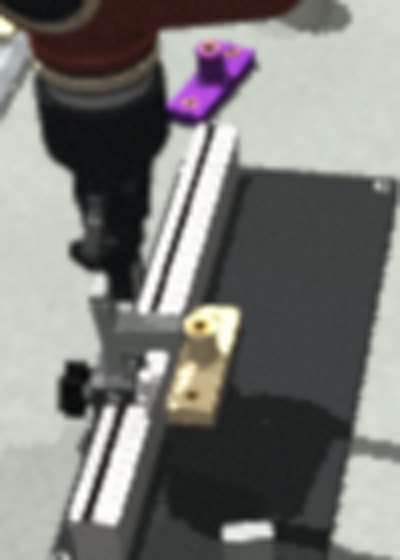

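step_arm(
  targets=[0, -0.002, 0, 0, 0, -0.004, 0, 0, 0, -0.006, 0, 0, 0, -0.006, 0, 0],
)

```text
t: 23.9
tool_pos: [0.5915, 0.052, 0.1352]
tool_rot: [2.355, -2.075, 0.011]
contact_force: [-0.7, -0.4, -0.6]
opening: -0.0003
```

step_arm(
  targets=[0, -0.002, 0, 0, 0, -0.004, 0, 0, 0, -0.004, 0, 0],
)

```text
t: 24.15
tool_pos: [0.5957, 0.0526, 0.1351]
tool_rot: [2.355, -2.075, 0.011]
contact_force: [-0.7, 0.1, 0.1]
opening: 0.0001
```

```bash
python3 -c "
from plan import *
st()
s=imaging.get_image('side');save(s,'s22.png',(220,120,320,260),4)"
```

```text
t 24.15 fix [0.0236 0.0772 0.1351] F(ex,ey,z) [-0.67  0.16  0.1 ] open 0.0001 yaw 0.1262
```

View pics/s22.png

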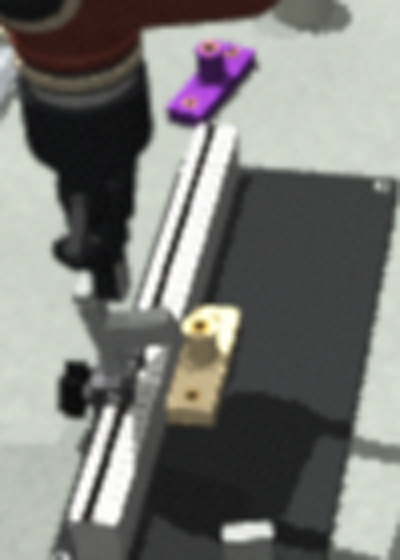

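Now the arm leans back clearly, with its end at (82,285) and the tongue tilted up. Withdraw and run the last check.

step_arm(
  targets=[0, 0.008, -0.002, 0, 0, 0.015, -0.02, 0, 0, 0.02, -0.05, 0, 0, 0.03, -0.09, 0, 0.04, 0.06, -0.11, 0, 0.08, 0.09, -0.12, 0, 0.12, 0.12, -0.12, 0, 0.16, 0.15, -0.12, 0, 0.2, 0.17, -0.12, 0, 0.23, 0.18, -0.12, 0, 0.25, 0.18, -0.12, 0, 0.25, 0.18, -0.12, 0],
)

```text
t: 25.2
tool_pos: [0.4465, -0.2221, 0.2571]
tool_rot: [2.348, -2.081, 0.016]
contact_force: [-0.5, -0.2, -0.3]
opening: -0.0003
```

```bash
python3 -c "
from plan import *
import pickle
st()
s=imaging.get_image('side');p=imaging.get_image('top');save(p,'t23.png');save(s,'s23.png')
pickle.dump((p,s),open('ps5.pkl','wb'))
"; python3 arm.py ps5.pkl arm5.png; python3 ov2.py 0.078 1.8 ovg ps5.pkl; python3 edge.py ps5.pkl
```

```text
t 25.20 fix [-0.159  -0.1765  0.2571] F(ex,ey,z) [-0.5  -0.17 -0.34] open -0.0003 yaw 0.1202
top
plate front slope 0.0012 x at y=.019: -0.1255  n35 sd0.0002
fence top front slope -0.0007 x at y=.019: 0.0023  n38 sd0.0002
valve top front slope -0.0020 x at y=.019: -0.0302  n18 sd0.0002
side
plate front slope 0.0007 x at y=.019: -0.1263  n48 sd0.0002
fence top front slope 0.0007 x at y=.019: -0.0002  n39 sd0.0002
valve top front slope -0.0033 x at y=.019: -0.0330  n25 sd0.0002
```

View pics/arm5.png

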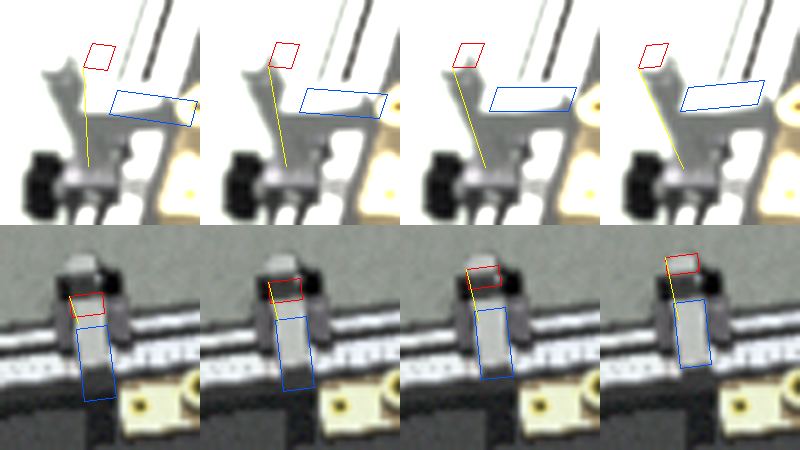

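View pics/ovgvs.png

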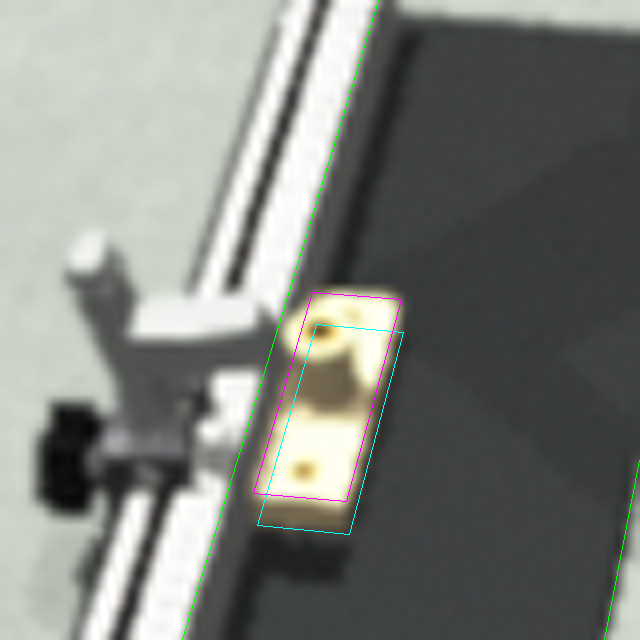

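View pics/t23.png

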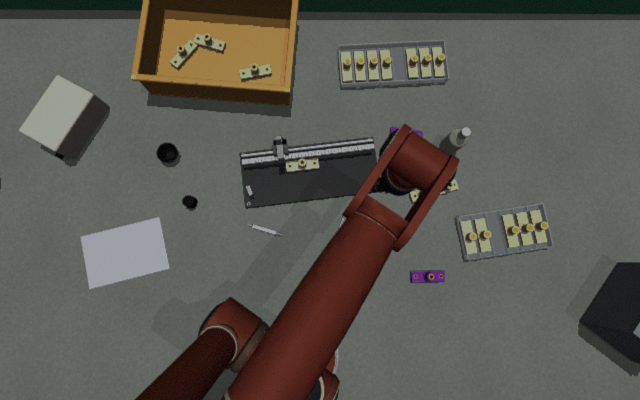

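The arm now matches the model at about 1.8 rad. The valve still sits on the seated outline with its long side parallel to the fence. The carriage and the bystanders in view look unchanged. I hand the job in.

```bash
python3 -c "
from station import ticket
print(ticket.finish_job())"
```

```text
the job is handed in; nothing more can be done
None
```

I set the valve body against the fence and stop, held it there, let it go, flipped the stop back up and handed the job in after about 25 s of the 72 s.

**Steps**
- **Stop down:** I flipped the stop arm down with closed fingers and pressed it home at about 5 N. The bar's top sat at the expected 70 mm.
- **Slide and hold:** I gripped the valve body by its port and slid it along the plate. I held it against fence and stop for about 0.8 s at 4–6 N on each face; the highest reading in any direction was 6.3 N.
- **Stop up:** I released the valve body, gripped the bar and swung the arm up. It ended at only about 1.64 rad, roughly where it had started, so I pushed it back further with closed fingers.

**Last checks**
- **Valve body:** it lies on the modelled seated outline in both views, within the 1–2 mm calibration. Its long side is parallel to the fence within about 0.004 rad. During the hold the moment about the vertical was near zero, so it was not resting on a corner.
- **Stop:** the arm stands at about 1.8 rad. The highest sideways load I read on the carriage was 5.8 N, against 22 N to slip, and it looks unmoved.
- **Robot and bystanders:** the gripper is clear and touching nothing. The bystanders in view look undisturbed; I compared those by eye only. In the last top picture the robot hid the tweezers, the green look-alike and parts of others.

**Disagreements:**
- **Model fit:** the two camera views differed by up to about 2 mm in the fence position.
- **Edge reading:** one side-view slope of 0.014 rad, taken while the stop arm hid part of the edge, did not repeat once the view was clear.
- **Gripper opening:** it read 22 mm on the 24 mm port. I did not find out why.

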